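# Rebuild the lens stack of a welding helmet

## Robot

A 6-joint arm with a two-finger parallel gripper is mounted at the origin on the work surface. World frame = base frame: x ahead of the robot, y to its left, z up, the work surface at z = 0. Lengths are in mm, angles in rad, forces in N, time in s.
With the tool pointing down it reaches from about 350 to 925 mm from the base axis. Payload 6.4 kg.
Tool frame: the origin (TCP) lies on the centre line of the jaws, within the pads' length; the fingertips stand 22 mm ahead of it and the grasp point (between the pads) lies 3 mm ahead of it (tip_extent is the distance from the TCP to the fingertips, in mm); z points along the fingers, y is the line along which they close (so a half turn about z gives the same grasp; the last joint's range is limited). The gripper opens to 94 mm and grips with 3 to 60 N. Pads are 16 mm wide; open, the fingers measure 119 mm over their backs; the gripper's body (75 mm by 177 mm) begins 78 mm behind the grasp point.
Start: joints at [-1.502, 0.245, 1.558, -0, 1.339, -0.174], TCP at [156.278, -630.945, 227.455] pointing down, gripper open.
Joint ranges: [-3.13, 3.13], [-1.02, 2.26], [0.13, 2.54], [-0.95, 4.09], [0.21, 2.88], [-2.74, 2.74]. Speed limits (rad/s): [2.57, 2.57, 3.14, 3.14, 3.14, 3.14].

## Interface

Orientations are given as a unit quaternion [w, x, y, z].
In Python, from rig import * gives the robot as it stands. The module is installed in compiled form; this text tells all that it offers.
- The arm moves only by the tool step_arm, never from a script. Its argument "commands" is a list that holds one entry, the list of rows, each a list of 4 numbers: the shift along the tool's x, y, z in cm, then the turn about the tool's z in degrees. A call has 1 to 8 rows; each row shifts and turns the commanded pose from where the row before left it, along the tool's axes as they then stand; what a row does not reach is not made up. A row lasts 1/12 s, in which the tool goes at most 41.7 mm and 7.16 degrees, less where a joint would pass 70% of its speed; a pose out of reach is approached as far as the arm can. A call is refused whole if a number of a shift passes 4.17 or a number of a turn 7.16, either way. A call with a gripper value outside its range is refused whole. "hand" is the finger opening in cm, from 0 to 9.4, set as the call begins (left out, the last holds). The fingers move at their own pace and stop on an object; the grip force is fixed at half the most. Time passes only in rows, so rows that do not move let the fingers close. It gives the time, the measured TCP pose, the force, the opening and the grip force at its end, in the units of the state.
- state(): the state, without advancing time (a new reading comes with each control period).
- grab_frame(name): name is "scene" or "top"; returns (picture, depth): 420x560x3 uint8, blue, green, red; 420x560 float32, mm along the optical axis (not along the pixel's ray), 0 where there is no reading.
- calibration(name): a dict with "K" (3x3 intrinsics, pixels), "extrinsics" (4x4, takes a point from world to camera coordinates). Camera axes: x right, y up, looking along -z (the intrinsics and any distortion apply to the point x, -y, -z); pixel columns grow to the right and rows downward; lengths in mm; the calibration is good to about 2 mm. A picture is of the moment at which its call begins. calibration takes no time and is no camera call.
- finish_job(): hands the job in; it is judged then, once.
The state is a dict: "time": time; "qpos": joint angles; "joint_velocities": joint speeds; "tau": joint torques, N m; "tcp_pos": TCP position; "eef_rot": TCP orientation; "wrist_force": force on the tool from outside, world axes, zero at the start; "torque": the same for the moment, N m; "width": opening from 0.0 (shut) to 1.0 (fully open); "grasp_force": force on a finger pad.
Only numpy, scipy, OpenCV 4.12 (cv2) and the standard library are available. Lean on these libraries where they do the work, as an engineer would, in place of code of your own. Each camera call takes 0.05 s, during which the arm holds its last target. There are 200 camera calls.

## Task

Build up the lens stack in the welding-helmet lens frame that is held in the vise: the clear cover plate first, the spacer gasket on it, the filter cartridge on top. Push each one down past the spring catches at the two ends and press on it to feel that it lies flat before you add the next; come down on it slowly and gently, for the glass cracks if it is struck or forced. Leave the other things on the bench where they are.

Things in the scene. Friction and masses are not known exactly. Their poses are not given: they have to be found in the camera images.
- seat (a point): Middle of the pocket of the black lens frame in the low grey vise (both fixed), where its ledge would be with the frame clamped lowest, 44 mm above the bench. It is clamped 0 to 14 mm higher, which is not measured: feel for it. z up, y along the pocket, x across. Pocket 110 (y) by 53 mm (x): 1 mm play round a plate. Seated, the parts' tops are 4, 9 and 18 mm above the ledge.
- rim (a point): Middle of the pocket's mouth, 33 mm above the ledge (again as if clamped lowest; axes as seat). Only the four corners rise so high, their top 5 mm flared. Over the middle 60 mm the long walls end 15 mm above the ledge, room for fingers that hold a plate across its width to lay it on the catches, not to push it home. Push from above: 53 by 100 mm are free. The vise (46 mm high) runs 147 mm to +x.
- nose_l (a point): Tip of the 20 mm wide nose of a bent spring-steel catch at the middle of the +y end, 51 mm from the middle, 20 mm above the ledge (as if clamped lowest); from there the nose slopes up and outwards to 29 mm. A plate laid in hangs on both noses, underside 22 to 28 mm above the ledge. Pushed down, each catch gives at about 3 to 6 N, the plate's end drops below it and it springs back.
- nose_r (a point): The same at the -y end. Pushed at one end, a plate tilts and its other end may stay hung on its catch until it is pushed down too. The catches hold a finished stack down with 2 mm of play.
- cover_plate_center (a point): Clear glass cover plate, 51 (x) by 108 (y) by 4 mm, 0.04 to 0.07 kg, point at its centre, z up. It lies flat on a cork pad 36 by 92 by 12 mm that is fixed to the bench, so that its long edges overhang by 7 mm. Either end may go either way in the frame. Lying in the frame, the parts crack if struck or pressed with more than 30 N: feel for the last millimetres slowly (12 mm/s).
- gasket_center (a point): Spacer gasket, a stiff black open frame, 51 (x) by 108 (y) by 5 mm, its window 33 by 72 mm (long bars 9 mm, end bars 18 mm wide), 0.02 to 0.04 kg, point at its centre (in the open window), z up; on a cork pad of its own like the cover plate. To be pushed on the end bars, whose middles are 45 mm from the centre.
- cartridge_center (a point): Filter cartridge, a grey plate with a dark green window and a small dark strip at one end, 51 (x) by 108 (y) by 9 mm, 0.06 to 0.13 kg, point at its centre, z up; on a cork pad of its own. Either end may go either way.
- screwdriver_grip (a point): Screwdriver 200 mm long lying on the bench, point on its handle; leave it.
- wire_brush_grip (a point): Brush 190 mm long, 20 mm high, point on its handle; leave it.
- wrench_grip (a point): Wrench 180 mm long lying flat, point on its shank; leave it.
- hammer_grip (a point): Hammer 260 mm long lying on the bench, point on its handle; leave it.
- paste_jar_center (a point): Jar 60 mm wide, 55 mm high, point at its centre; leave it.
- lens_box_center (a point): Cardboard box 75 by 130 by 35 mm, point at its centre; leave it.
- magnet_center (a point): Red L-shaped welding magnet, 90 mm long, 30 mm high, point in its long leg; leave it.
Mind the look-alikes: they are no part of the job. There is more than one size of the part that bears cover_plate_center; the job needs the largest.

How it is judged (in metres and radians):
On the way, in this order (a step that is already met when the one before it is completed fails the run):
1. the cover plate lies flat on the ledge and is pressed against it (over 3 N), with the other two still away from the frame (z of cover_plate_center in the frame of lens_frame below 0.0038 m and horizontal distance between cover_plate_center and seat below 0.004 m and angle between the z axis of cover_plate_center and the z axis of lens_frame, either way round below 0.03 rad and contact force between cover_plate and lens_frame above 3 N and horizontal distance between each of gasket_center, cartridge_center and seat above 0.08 m), for 0.1 s.
2. the gasket lies flat on the cover plate and is pressed against it (over 3 N), with the cartridge still away from the frame (z of cover_plate_center in the frame of lens_frame below 0.0038 m and horizontal distance between each of cover_plate_center, gasket_center and seat below 0.004 m and angle between the z axis of each of cover_plate_center, gasket_center and the z axis of lens_frame, either way round below 0.03 rad and z of gasket_center in the frame of lens_frame below 0.0083 m and contact force between gasket and cover_plate above 3 N and horizontal distance between cartridge_center and seat above 0.08 m), for 0.1 s.
3. the cartridge lies flat on the gasket and is pressed against it (over 3 N) (z of cover_plate_center in the frame of lens_frame below 0.0038 m and horizontal distance between each of cover_plate_center, gasket_center, cartridge_center and seat below 0.004 m and angle between the z axis of each of cover_plate_center, gasket_center, cartridge_center and the z axis of lens_frame, either way round below 0.03 rad and z of gasket_center in the frame of lens_frame below 0.0083 m and z of cartridge_center in the frame of lens_frame below 0.0153 m and contact force between cartridge and gasket above 3 N), for 0.1 s.
At the end, for the whole second after the job is handed in: Cover plate, gasket and cartridge lie in this order in the frame under the catches: centres at most 1.8 mm higher than when fully seated (2, 6.5 and 13.5 mm above the frame's ledge), within 4 mm of the pocket's middle, within 0.03 rad of flat, and at rest (z of cover_plate_center in the frame of lens_frame below 0.0038 m and horizontal distance between each of cover_plate_center, gasket_center, cartridge_center and seat below 0.004 m and angle between the z axis of each of cover_plate_center, gasket_center, cartridge_center and the z axis of lens_frame, either way round below 0.03 rad and z of gasket_center in the frame of lens_frame below 0.0083 m and z of cartridge_center in the frame of lens_frame below 0.0153 m and linear speed of each of cover_plate, gasket, cartridge below 0.01 m/s); the robot touches nothing.
It fails at once if the cover plate is forced: lying in the frame, it is struck or pressed by the fingers with more than 30 N (contact force between the fingers and cover_plate above 30 N and z of cover_plate_center in the frame of lens_frame below 0.0038 m and horizontal distance between cover_plate_center and seat below 0.004 m).
It fails at once if the gasket is forced: lying in the frame, it is struck or pressed by the fingers with more than 30 N (contact force between the fingers and gasket above 30 N and z of gasket_center in the frame of lens_frame below 0.0083 m and horizontal distance between gasket_center and seat below 0.004 m).
It fails at once if the cartridge is forced: lying in the frame, it is struck or pressed by the fingers with more than 30 N (contact force between the fingers and cartridge above 30 N and z of cartridge_center in the frame of lens_frame below 0.0153 m and horizontal distance between cartridge_center and seat below 0.004 m).
It fails at once if a bystander is moved by more than 3 cm (distance of any of screwdriver_grip, wire_brush_grip, wrench_grip, hammer_grip, paste_jar_center, lens_box_center, magnet_center from where it was at the start of the episode above 0.03 m).
It also fails if it takes over 72 s, if anything falls off the work surface, if the arm or the gripper's body presses on something with over 40 N, if the wrist force passes 120 N, or if a joint passes its speed limit or range.

## Working session

There is one attempt and no reset: what is moved stays moved. The work goes in short steps, Python scripts to look and compute and a tool call to move; the robot and the scene stay as the last step left them, time stands still between calls to the robot, and variables do not carry over. Pictures are saved under pics/ and viewed, at most 10 in all, crops included, and the job is handed in when it is done.

Besides the shell and the picture viewer there is one more tool, called after ">>>" by a JSON object that holds its "method" and its "body". step_arm: Moves the arm, as the interface text tells. Its arguments: {"type":"object","properties":{"commands":{"type":"array","items":{"type":"array","items":{"type":"array","items":{"type":"number"}}}},"hand":{"type":"number"}},"required":["commands"]}

```bash
mkdir -p pics; cat > h.py <<'E'
from rig import *
import numpy as np, cv2
def ray(name,uv):
    c=calibration(name);K=np.array(c["K"]);E=np.array(c["extrinsics"])
    d=np.array([(uv[0]-K[0,2])/K[0,0],-(uv[1]-K[1,2])/K[1,1],-1.0])
    R=E[:3,:3];return -R.T@E[:3,3],R.T@d
def onz(name,uv,z):
    o,d=ray(name,uv);return o+d*(z-o[2])/d[2]
def proj(name,p):
    c=calibration(name);K=np.array(c["K"]);E=np.array(c["extrinsics"])
    q=E[:3,:3]@np.array(p,float)+E[:3,3]
    return K[0,2]+K[0,0]*q[0]/-q[2],K[1,2]+K[1,1]*q[1]/q[2]
def cloud(name,D):
    c=calibration(name);K=np.array(c["K"]);E=np.array(c["extrinsics"])
    v,u=np.mgrid[:D.shape[0],:D.shape[1]]
    P=np.stack([(u-K[0,2])/K[0,0]*D,-(v-K[1,2])/K[1,1]*D,-D],-1)
    return (P-E[:3,3])@E[:3,:3]
E
python3 - <<'E'
from h import *
for n in("scene","top"):
    p,d=grab_frame(n);cv2.imwrite(f"pics/{n}0.png",p);np.save(n+"0.npy",d)
    c=calibration(n);print({k:np.round(v,3).tolist() if not isinstance(v,str) else v for k,v in c.items()})
s=state();print({k:np.round(v,3) for k,v in s.items()})
E
```

```text
{'K': [[460.379, 0.0, 281.712], [0.0, 460.379, 209.408], [0.0, 0.0, 1.0]], 'extrinsics': [[-0.512, 0.859, 0.016, 269.559], [-0.649, -0.399, 0.648, 281.408], [0.563, 0.321, 0.762, -1829.058], [0.0, 0.0, 0.0, 1.0]]}
{'K': [[430.809, 0.0, 278.31], [0.0, 430.809, 206.505], [0.0, 0.0, 1.0]], 'extrinsics': [[-0.009, -1.0, 0.027, -12.759], [0.999, -0.007, 0.049, -519.9], [-0.049, 0.027, 0.998, -1308.73], [0.0, 0.0, 0.0, 1.0]]}
{'time': np.float64(0.1), 'qpos': array([-1.502,  0.246,  1.559,  0.   ,  1.339, -0.174]), 'joint_velocities': array([ 0.001, -0.002, -0.001, -0.001,  0.   , -0.001]), 'tau': array([ 0.0000e+00, -4.1691e+01, -3.1553e+01,  6.9000e-02,  3.1000e-02,
       -0.0000e+00]), 'tcp_pos': array([ 156.266, -630.433,  226.476]), 'eef_rot': array([-0.001,  0.993,  0.121,  0.   ]), 'wrist_force': array([0.01 , 0.851, 0.153]), 'torque': array([0.029, 0.008, 0.065]), 'grasp_force': np.float64(0.0), 'width': np.float64(0.997)}
```

View pics/top0.png

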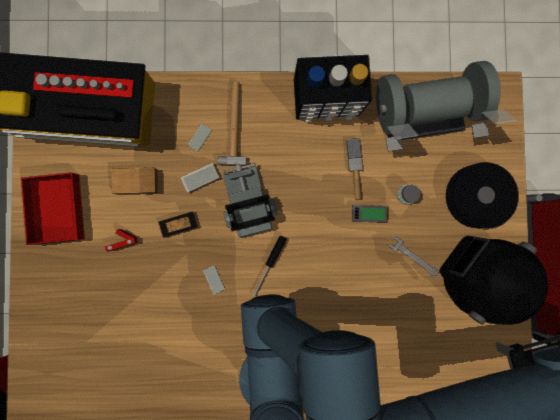

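View pics/scene0.png

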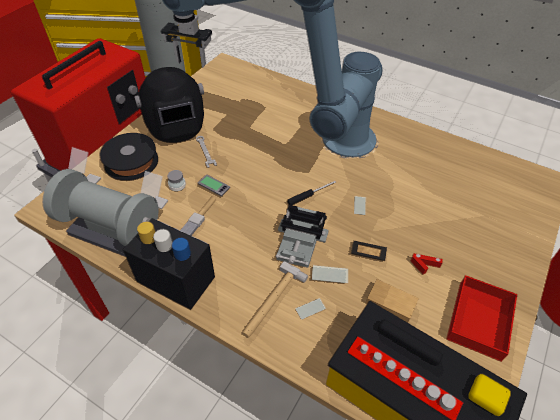

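```bash
cat > m.py <<'E'
from h import *
p=cv2.imread("pics/top0.png");d=np.load("top0.npy");C=cloud("top",d)
hsv=cv2.cvtColor(p,cv2.COLOR_BGR2HSV)
def rect(mask,box,z,lab):
    m=np.zeros(mask.shape,np.uint8);x0,x1,y0,y1=box;m[y0:y1,x0:x1]=mask[y0:y1,x0:x1]
    n,L,st,ce=cv2.connectedComponentsWithStats(m);
    k=1+np.argmax(st[1:,4]);ct=cv2.findContours((L==k).astype(np.uint8),cv2.RETR_EXTERNAL,cv2.CHAIN_APPROX_NONE)[0][0]
    W=np.array([onz("top",q[0],z)[:2] for q in ct],np.float32);r=cv2.minAreaRect(W)
    print(lab,"px",np.round(ce[k],1),"rect",np.round(r[0],1),np.round(r[1],1),round(r[2],1),"depth z",np.round(np.median(C[...,2][L==k]),1))
grey=((hsv[...,1]<70)&(hsv[...,2]>120)).astype(np.uint8)
rect(grey,(178,222,160,196),16,"big")
rect(grey,(185,216,120,155),16,"small1")
rect(grey,(200,228,262,297),16,"small2")
rect(((hsv[...,2]<60)).astype(np.uint8),(155,200,208,240),17,"gasket")
rect((((hsv[...,1]<70)&(hsv[...,2]>60)|(hsv[...,0]>40)&(hsv[...,0]<90))).astype(np.uint8),(347,392,203,225),21,"cart")
a=C[...,2]
print(np.round(a[190:240:2,222:282:3]).astype(int))
c1=cv2.resize(p[120:245,150:285],None,fx=4,fy=4,interpolation=cv2.INTER_CUBIC)
c2=cv2.resize(p[200:300,340:400],None,fx=4,fy=4,interpolation=cv2.INTER_CUBIC)
o=np.zeros((500,800,3),np.uint8);o[:500,:540]=c1[:500];o[:400,550:790]=c2[:400];cv2.imwrite("pics/crop1.png",o)
q=cv2.imread("pics/scene0.png");cv2.imwrite("pics/crop2.png",cv2.resize(q[180:320,190:390],None,fx=4,fy=4,interpolation=cv2.INTER_CUBIC))
E
python3 m.py
```

```text
big px [199.3 177.2] rect [611.1 223.3] [ 49.1 105.8] 24.8 depth z 15.4
small1 px [199.2 136.8] rect [735.3 223.6] [35.8 78.8] 56.7 depth z 2.4
small2 px [213.4 279.6] rect [300.2 181.2] [78.6 37.2] 23.8 depth z 2.8
gasket px [178.7 224.2] rect [468.5 285.8] [ 51.2 112.7] 16.4 depth z 16.4
cart px [370.1 213.3] rect [ 497.4 -294.6] [105.3  49. ] 89.5 depth z 20.9
[[  -2    1   24   24   21   24   22   40   48   44   49   46   43   46
    -4    0   -2   -1    1    2]
 [   9    2   22   23   23   23   47   44   47   45   45   42   46   47
     3    0    2    2   -4   -4]
 [   0    1   17   46   49   48   49   46   47   47   47   51   49   48
     0 1332    0    1   -7   -3]
 [  -5   -2   -2   50   43   43   49   43   48   46   44   45   45   52
    57   77    1    0   -2   -1]
 [  -2    0    5   45   48   48   45   43   49   45   54   58   79   80
    77   75   -1    2   -6   -4]
 [   4    0    6   48   47   47   45   47   59   61   62   57   76   71
    42   78   14   13    0   -1]
 [   2   -2    0   45   44   55   55   52   61   61   60   41   42   40
    41   73   10   12   -2   -6]
[... 1191 characters left out ...]
2   58   54   55   47   44   42   46
    49   44   49    0   -7    1]
 [  -1   -3    2   57   77   55   58   54   50   50   50   46   41   44
    47   43   47   -2    1   -2]
 [  -4    0    0   53   59   21   43   44   44   45   49   46   44   45
    18   16   -5   -1    3    0]
 [1332    2    3   -3    1   -2   47   43   49   47   41   47   19   19
     2    0    3    1   -2   -4]
 [   1    2    3    1   -2    2   45   43   44   21   15   -4    1   -4
    -2    1   -1    5    2    1]
 [   1    1    0   -2    1   -2   51   26    2    2    2   -5   -3   -1
    -4    1    2    0   -1   12]
 [  -2    0   -4    0   -3   -4   -2   -1    1    1   -2    2    0    2
    -2    1    1    0    1   24]]
```

View pics/crop1.png

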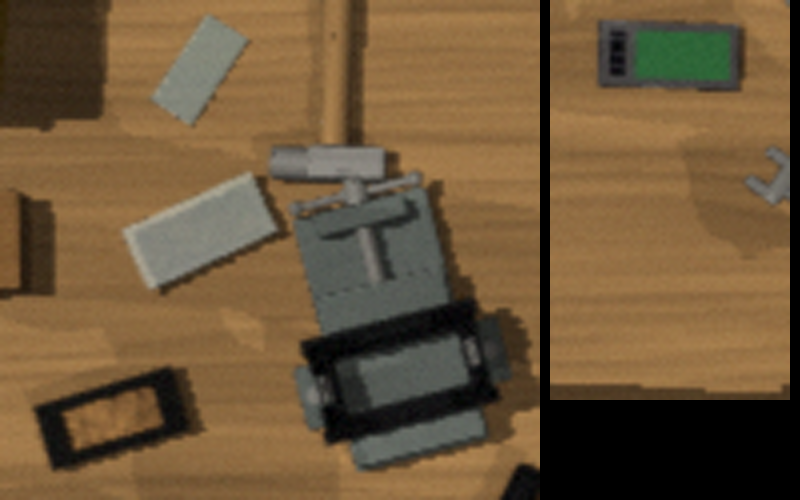

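View pics/crop2.png

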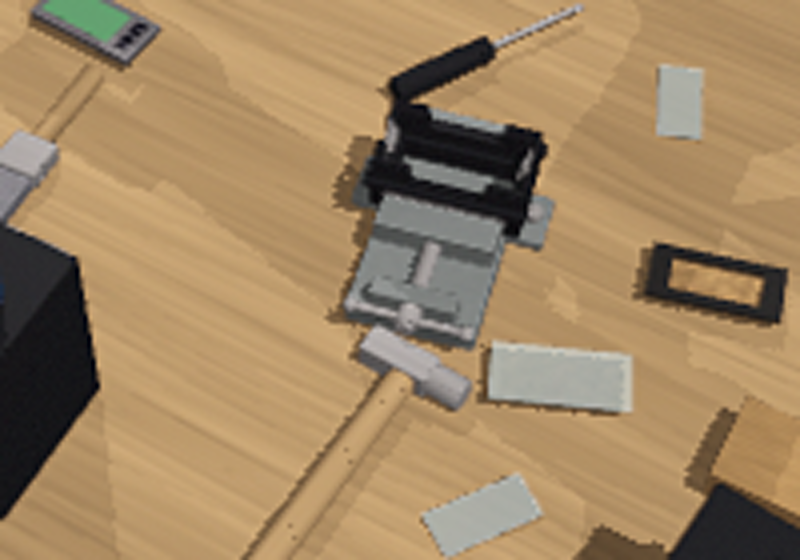

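```bash
cat > f.py <<'E'
from h import *
p=cv2.imread("pics/top0.png");d=np.load("top0.npy");C=cloud("top",d)
hsv=cv2.cvtColor(p,cv2.COLOR_BGR2HSV)
def frame(C,p,box,n):
    x0,x1,y0,y1=box;S=C[y0:y1,x0:x1];B=p[y0:y1,x0:x1].max(-1)
    dark=B<60
    m=(S[...,2]>68)&(S[...,2]<92);P=S[m]
    c=np.median(P[:,:2],0);P=P[np.linalg.norm(P[:,:2]-c,axis=1)<95]
    r=cv2.minAreaRect(P[:,:2].astype(np.float32));print(n,"corner rect",np.round(r[0],1),np.round(r[1],1),round(r[2],1),len(P),"z",np.median(P[:,2]))
    a=np.deg2rad(r[2] if r[1][0]<r[1][1] else r[2]-90) # frame x axis heading
    ex=np.array([np.cos(a),np.sin(a)]);ey=np.array([-ex[1],ex[0]])
    L=(S[...,:2]-r[0]);lx=L@ex;ly=L@ey
    for s in(1,-1):
        w=(abs(ly)<25)&(lx*s>15)&(lx*s<45)&(S[...,2]>52)&(S[...,2]<68)&dark
        print(" wall",s,"lx",np.round(np.percentile(lx[w],[2,50,98]),1),"z",np.median(S[...,2][w]),w.sum())
        q=P[(P[:,:2]-r[0])@ey*s>20];print(" end",s,"ly",np.round(np.percentile((q[:,:2]-r[0])@ey,[2,50,98]),1),"z",np.median(q[:,2]))
frame(C,p,(215,285,185,245),"top")
q=cv2.imread("pics/scene0.png");Cs=cloud("scene",np.load("scene0.npy"))
frame(Cs,q,(270,335,195,250),"scene")
h=C[230:330,440:550,2];print("helmet z",np.percentile(h[h<600],[50,98,100]))
h=C[40:150,0:160,2];print("welder z",np.percentile(h[h<600],[50,98,100]))
for n,X in(("top",(199,177)),("gk",(178,224)),("vise bench",(300,250))):
    print(n,np.round(np.median(C[X[1]-3:X[1]+4,X[0]-3:X[0]+4].reshape(-1,3),0),1))
print("scene: table z",np.median(Cs[250:270,340:350,2]), "top table", np.median(C[240:260,100:160,2]))
# cover & gasket in scene for bias check
for nm,P in(("cover",(611,223,16)),("gasket",(468.5,285.8,17)),("cart",(497.4,-294.6,21))): print(nm,"scene px",np.round(proj("scene",P),1))
hq=cv2.cvtColor(q,cv2.COLOR_BGR2HSV)
def rc(mask,box,z,lab):
    x0,x1,y0,y1=box;m=np.zeros(mask.shape,np.uint8);m[y0:y1,x0:x1]=mask[y0:y1,x0:x1]
    n,L,st,ce=cv2.connectedComponentsWithStats(m);k=1+np.argmax(st[1:,4])
    ct=cv2.findContours((L==k).astype(np.uint8),cv2.RETR_EXTERNAL,cv2.CHAIN_APPROX_NONE)[0][0]
    W=np.array([onz("scene",t[0],z)[:2] for t in ct],np.float32);r=cv2.minAreaRect(W);print(lab,np.round(r[0],1),np.round(r[1],1),round(r[2],1))
rc(((hq[...,1]<60)&(hq[...,2]>120)).astype(np.uint8),(308,352,262,286),16,"cover s")
rc((hq[...,2]<60).astype(np.uint8),(345,390,238,265),17,"gasket s")
rc(((hq[...,1]<60)|(hq[...,0]>40)&(hq[...,0]<95)).astype(np.uint8),(194,233,172,199),21,"cart s")
E
python3 f.py
```

```text
top corner rect [501.1  68.9] [ 68.1 125.5] 14.2 208 z 77.06532573785334
 wall 1 lx [26.4 32.5 39.6] z 58.88060049468104 79
 end 1 ly [30.6 54.1 62.4] z 76.81291417211492
 wall -1 lx [-39.6 -33.2 -26.9] z 58.628372685027315 78
 end -1 ly [-62.5 -54.6 -32.3] z 77.43879039848153
scene corner rect [505.2  67.3] [ 72.2 126.6] 15.0 215 z 75.8039196455714
 wall 1 lx [25.  33.  40.3] z 58.285980262025895 72
 end 1 ly [31.2 52.6 63. ] z 74.87308183309351
 wall -1 lx [-42.6 -29.8 -24.6] z 59.20862381910367 64
 end -1 ly [-63.  -52.8 -30. ] z 76.65006656513577
helmet z [172.09551222 243.65522847 248.70862417]
welder z [141.80313771 175.13343839 183.01911306]
top [611.6 224.6  16.2]
gk [468.8 289.2  11.8]
vise bench [385.5 -83.1  -0.5]
scene: table z 1.0409300712392635 top table 0.29034868768440253
cover scene px [330.5 273.1]
gasket scene px [368.5 249. ]
cart scene px [214.5 184. ]
cover s [614.2 221.2] [ 51.6 107.3] 24.6
gasket s [473.1 287.9] [ 52.6 105.1] 16.0
cart s [ 502.  -295.7] [111.  53.] 86.7
```

```bash
cat > plan.py <<'E'
from h import *
def pose():
    s=state();w,x,y,z=s["eef_rot"];return np.array(s["tcp_pos"]),np.rad2deg(np.arctan2(2*(x*y+w*z),1-2*(y*y+z*z)))
def plan(legs,start=None):
    P,h=start or pose();P=np.array(P,float);rows=[]
    for x,y,z,H,n in legs:
        dh=(H-h+180)%360-180
        for k in range(n,0,-1):
            a=np.deg2rad(h);ex=np.array([np.cos(a),np.sin(a),0]);ey=np.array([np.sin(a),-np.cos(a),0])
            s=(np.array([x,y,z])-P)/k/10
            r=[round(s@ex,1 if k>1 else 2),round(s@ey,1 if k>1 else 2),round(-s[2],1 if k>1 else 2)]
            t=-((H-h+180)%360-180)/k;t=round(t,1);rows.append(r+[t])
            P=P+10*(r[0]*ex+r[1]*ey)+np.array([0,0,-10*r[2]]);h-=t
    rows=[[float(v) for v in r] for r in rows]
    for i in range(0,len(rows),8):print(rows[i:i+8])
    print("ends",np.round(P,1),round(h,1),"max",np.abs(rows).max(0))
E
python3 - <<'E'
from plan import *
print(pose())
plan([(180,-600,330,13.9,3),(611,223,90,114.8,27)])
E
```

```text
(array([ 156.26584188, -630.43330826,  226.47618352]), np.float64(13.913007752596933))
[[1.0, -0.8, -3.5, 0.0], [1.0, -0.8, -3.4, 0.0], [1.04, -0.78, -3.45, 0.0], [2.3, -2.6, 0.9, -3.7], [2.4, -2.4, 0.9, -3.7], [2.6, -2.3, 0.9, -3.7], [2.7, -2.1, 0.9, -3.7], [2.9, -1.9, 0.9, -3.7]]
[[3.0, -1.7, 0.9, -3.7], [3.1, -1.5, 0.9, -3.7], [3.2, -1.3, 0.9, -3.7], [3.3, -1.1, 0.9, -3.8], [3.3, -0.9, 0.9, -3.7], [3.4, -0.7, 0.9, -3.8], [3.4, -0.5, 0.9, -3.7], [3.4, -0.2, 0.9, -3.8]]
[[3.4, -0.0, 0.9, -3.7], [3.4, 0.2, 0.9, -3.8], [3.4, 0.4, 0.9, -3.7], [3.4, 0.7, 0.9, -3.8], [3.3, 0.9, 0.9, -3.7], [3.3, 1.1, 0.9, -3.8], [3.2, 1.3, 0.9, -3.7], [3.1, 1.5, 0.9, -3.8]]
[[3.0, 1.7, 0.8, -3.7], [2.8, 1.9, 0.9, -3.8], [2.7, 2.1, 0.8, -3.7], [2.6, 2.3, 0.9, -3.8], [2.4, 2.4, 0.8, -3.7], [2.31, 2.64, 0.9, -3.8]]
ends [611. 223.  90.] 114.8 max [3.4  2.64 3.5  3.8 ]
```

>>> {"method": "step_arm", "body": {"commands": [[[1.0,-0.8,-3.5,0],[1.0,-0.8,-3.4,0],[1.04,-0.78,-3.45,0],[2.3,-2.6,0.9,-3.7],[2.4,-2.4,0.9,-3.7],[2.6,-2.3,0.9,-3.7],[2.7,-2.1,0.9,-3.7],[2.9,-1.9,0.9,-3.7]]], "hand": 9.4}}

```text
time: 0.77
tcp_pos: [259.8, -446.0, 285.1]
eef_rot: [-0.0, 0.96, 0.28, 0.0]
wrist_force: [0.4, 0.0, 0.6]
width: 1.0
grasp_force: 0.0
```

>>> {"method": "step_arm", "body": {"commands": [[[3.0,-1.7,0.9,-3.7],[3.1,-1.5,0.9,-3.7],[3.2,-1.3,0.9,-3.7],[3.3,-1.1,0.9,-3.8],[3.3,-0.9,0.9,-3.7],[3.4,-0.7,0.9,-3.8],[3.4,-0.5,0.9,-3.7],[3.4,-0.2,0.9,-3.8]]]}}

```text
time: 1.43
tcp_pos: [388.0, -202.0, 213.3]
eef_rot: [-0.0, 0.855, 0.519, 0.0]
wrist_force: [0.3, -0.1, 0.2]
width: 1.003
grasp_force: 0.0
```

>>> {"method": "step_arm", "body": {"commands": [[[3.4,0,0.9,-3.7],[3.4,0.2,0.9,-3.8],[3.4,0.4,0.9,-3.7],[3.4,0.7,0.9,-3.8],[3.3,0.9,0.9,-3.7],[3.3,1.1,0.9,-3.8],[3.2,1.3,0.9,-3.7],[3.1,1.5,0.9,-3.8]]]}}

```text
time: 2.1
tcp_pos: [515.0, 41.9, 141.2]
eef_rot: [-0.0, 0.691, 0.722, -0.0]
wrist_force: [0.4, -0.1, -0.3]
width: 0.998
grasp_force: 0.0
```

>>> {"method": "step_arm", "body": {"commands": [[[3.0,1.7,0.8,-3.7],[2.8,1.9,0.9,-3.8],[2.7,2.1,0.8,-3.7],[2.6,2.3,0.9,-3.8],[2.4,2.4,0.8,-3.7],[2.31,2.64,0.9,-3.8],[0,0,0,0]]]}}

```text
time: 2.68
tcp_pos: [611.1, 226.6, 88.0]
eef_rot: [-0.001, 0.536, 0.844, -0.0]
wrist_force: [0.1, 0.9, 0.5]
width: 1.001
grasp_force: 0.0
```

```bash
python3 - <<'E'
from plan import *
print(pose(),state()["wrist_force"],state()["width"])
plan([(611,223,60,114.8,2),(611,223,31,114.8,4)])
E
```

```text
(array([611.07711317, 226.60728118,  88.02912208]), np.float64(115.15234261653242)) [0.07552906 0.92203215 0.47713452] 1.000900682145937
[[-0.2, -0.1, 1.4, 0.2], [-0.12, -0.06, 1.4, 0.2], [-0.0, 0.0, 0.7, -0.0], [-0.0, 0.0, 0.7, -0.0], [-0.0, 0.0, 0.8, -0.0], [-0.0, 0.0, 0.7, -0.0]]
ends [611. 223.  31.] 114.8 max [0.2 0.1 1.4 0.2]
```

>>> {"method": "step_arm", "body": {"commands": [[[0,0,1.5,0],[0,0,1.5,0],[0,0,1.5,0],[0,0,1.0,0],[0,0,0.45,0],[0,0,0,0],[0,0,0,0]]]}}

```text
time: 3.27
tcp_pos: [611.1, 222.0, 31.5]
eef_rot: [-0.0, 0.539, 0.842, -0.0]
wrist_force: [0.1, -0.2, 0.0]
width: 1.002
grasp_force: 0.0
```

```bash
python3 - <<'E'
from plan import *
print(pose(),state()["wrist_force"])
p,d=grab_frame("top");cv2.imwrite("pics/t1.png",cv2.resize(p[140:220,150:250],None,fx=6,fy=6,interpolation=cv2.INTER_CUBIC))
print(pose())
E
```

```text
(array([611.10499   , 222.00626315,  31.46203721]), np.float64(114.76850027830878)) [ 0.14909761 -0.23777017  0.02904834]
(array([611.56778447, 222.22251829,  32.11732151]), np.float64(114.77796366545087))
```

View pics/t1.png

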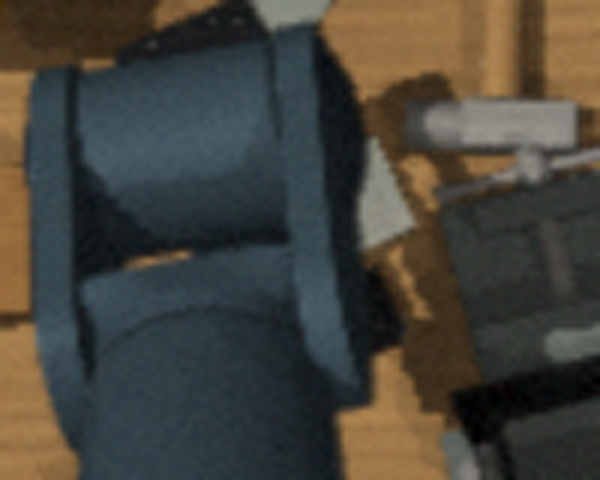

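>>> {"method": "step_arm", "body": {"commands": [[[0,0,0,0],[0,0,0,0],[0,0,0,0],[0,0,0,0],[0,0,0,0]]], "hand": 4.6}}

```text
time: 3.73
tcp_pos: [611.2, 222.6, 31.8]
eef_rot: [0.0, 0.539, 0.843, 0.0]
wrist_force: [1.0, -0.5, -0.1]
width: 0.68
grasp_force: 0.0
```

```bash
python3 - <<'E'
from plan import *
print(pose(),state()["width"]*94,state()["grasp_force"],state()["wrist_force"])
plan([(611,223,125,114.8,4),(502,69,125,104.2,8)],((611,223,30.5),114.8))
E
```

```text
(array([611.20797246, 222.55893756,  31.75894903]), np.float64(114.81654135908596)) 63.939451232158746 0.0 [ 0.95451992 -0.45483497 -0.12338603]
[[0.0, 0.0, -2.4, -0.0], [0.0, 0.0, -2.4, -0.0], [0.0, 0.0, -2.3, -0.0], [0.0, 0.0, -2.35, -0.0], [-1.2, -2.0, -0.0, 1.3], [-1.2, -2.0, -0.0, 1.3], [-1.3, -2.0, -0.0, 1.3], [-1.3, -2.0, -0.0, 1.3]]
[[-1.4, -1.9, -0.0, 1.4], [-1.4, -1.9, -0.0, 1.3], [-1.4, -1.9, -0.0, 1.3], [-1.48, -1.83, -0.0, 1.4]]
ends [502.  69. 125.] 104.2 max [1.48 2.   2.4  1.4 ]
```

>>> {"method": "step_arm", "body": {"commands": [[[0,0,0,0],[0,0,0,0],[0,0,0,0],[0,0,0,0]]]}}

```text
time: 4.07
tcp_pos: [611.1, 222.5, 31.5]
eef_rot: [0.0, 0.539, 0.842, 0.0]
wrist_force: [-0.0, 0.1, 0.3]
width: 0.538
grasp_force: 30.0
```

>>> {"method": "step_arm", "body": {"commands": [[[0,0,-1.0,0],[0,0,-2.4,0],[0,0,-2.4,0],[0,0,-2.4,0],[0,0,-1.25,0]]]}}

```text
time: 4.48
tcp_pos: [612.6, 222.8, 130.0]
eef_rot: [0.002, 0.539, 0.843, 0.002]
wrist_force: [0.8, -0.2, 0.1]
width: 0.532
grasp_force: 30.0
```

>>> {"method": "step_arm", "body": {"commands": [[[-1.2,-2.0,0,1.3],[-1.2,-2.0,0,1.3],[-1.3,-2.0,0,1.3],[-1.3,-2.0,0,1.3],[-1.4,-1.9,0,1.4],[-1.4,-1.9,0,1.3],[-1.4,-1.9,0,1.3],[-1.48,-1.83,0,1.4]]]}}

```text
time: 5.15
tcp_pos: [501.1, 67.7, 125.9]
eef_rot: [-0.0, 0.615, 0.789, -0.0]
wrist_force: [0.5, -0.4, 0.2]
width: 0.534
grasp_force: 30.0
```

>>> {"method": "step_arm", "body": {"commands": [[[0,0,0,0],[0,0,0,0],[0,0,0,0]]]}}

```text
time: 5.4
tcp_pos: [502.5, 68.7, 126.3]
eef_rot: [0.0, 0.614, 0.789, 0.0]
wrist_force: [0.2, 0.1, -0.2]
width: 0.534
grasp_force: 30.0
```

```bash
python3 - <<'E'
from plan import *
print(pose(),state()["width"]*94,state()["grasp_force"],state()["wrist_force"])
p,d=grab_frame("scene");np.save("s2.npy",d);cv2.imwrite("pics/s2full.png",p)
print([np.round(pose()[0],1) for _ in range(1)])
cv2.imwrite("pics/s2.png",cv2.resize(p[150:260,240:370],None,fx=5,fy=5,interpolation=cv2.INTER_CUBIC))
E
```

```text
(array([502.52389546,  68.68781432, 126.2609472 ]), np.float64(104.21933290436994)) 50.19180487229473 29.999910593032837 [ 0.16411093  0.13168108 -0.16965526]
[array([502.7,  68.9, 126.2])]
```

View pics/s2.png

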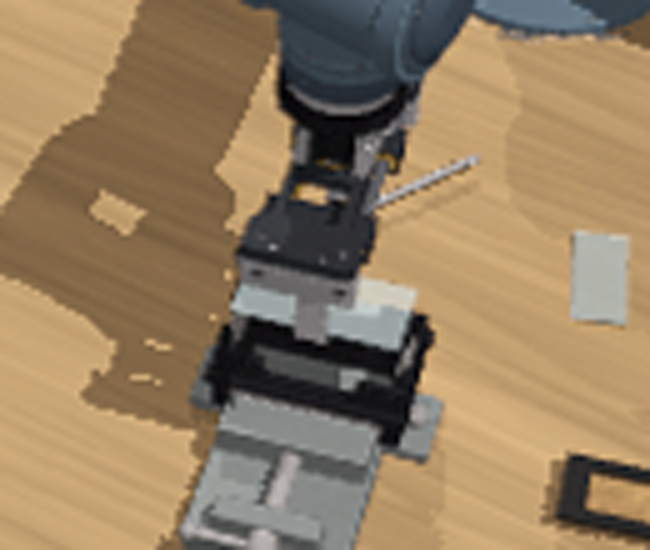

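```bash
python3 - <<'E'
from h import *
p=cv2.imread("pics/s2full.png");d=np.load("s2.npy");C=cloud("scene",d)
h=cv2.cvtColor(p,cv2.COLOR_BGR2HSV)
m=((h[...,2]>150)&(h[...,1]<70)).astype(np.uint8);M=np.zeros_like(m);M[203:224,284:326]=m[203:224,284:326]
print("z",np.round(np.median(C[...,2][M>0]),1),M.sum())
for r in range(203,224):print(r,''.join('#' if v else '.' for v in M[r,280:330]))
ex=np.array([np.cos(np.deg2rad(14.2)),np.sin(np.deg2rad(14.2))]);ey=np.array([-ex[1],ex[0]]);c=np.array([502,69])
# lower boundary per column -> bottom front edge; predicted lx=25.5
lo=[];
for u in list(range(290,299))+list(range(308,321)):
    r=np.flatnonzero(M[:,u]); 
    if len(r):lo.append((onz("scene",(u,r.max()+.5),108)[:2]-c)@ex)
print("front lx",np.round(lo,1),np.median(lo))
rt=[(onz("scene",(np.flatnonzero(M[v]).max()+.5,v),110.5)[:2]-c)@ey for v in range(208,218)]
lf=[(onz("scene",(np.flatnonzero(M[v]).min()-.5,v),110.5)[:2]-c)@ey for v in range(206,213) if M[v].any()]
print("+y end",np.round(rt,1),"-y end",np.round(lf,1))
E
```

```text
z 111.2 225
203 ..................................................
204 ..................................................
205 ................................#.................
206 ...............................#######............
207 ........##.....................###########........
208 ........######.................#############......
209 .......############............############.......
210 .......############............############.......
211 ......#############.......#...#############.......
212 ........###########.......################........
213 .............#####........###############.........
214 .................##.......###############.........
215 ..........................###############.........
216 ..........................##############..........
217 ..............................##########..........
218 ..................................######..........
219 ......................................#...........
220 ..................................................
221 ..................................................
222 ..................................................
223 ..................................................
front lx [23.8 22.9 22.  25.  24.  23.1 22.2 25.1 24.2 22.7 21.8 24.8 23.9 22.9
 22.  25.  24.  23.1 22.2 25.2 20.4  7.7] 23.112844606530686
+y end [53.3 51.2 52.2 53.1 51.1 49.1 50.  50.9 48.9 49.9] -y end [ 12.2 -55.8 -54.6 -56.5 -55.3 -57.2 -50.1]
```

>>> {"method": "step_arm", "body": {"commands": [[[0.03,0.09,1.0,0],[0,0,1.0,0],[0,0,0.5,0],[0,0,0.2,0],[0,0,0.1,0],[0,0,0.1,0],[0,0,0,0]]]}}

```text
time: 6.03
tcp_pos: [503.0, 69.0, 96.9]
eef_rot: [-0.0, 0.614, 0.789, -0.0]
wrist_force: [-0.6, -0.6, -0.3]
width: 0.536
grasp_force: 30.0
```

>>> {"method": "step_arm", "body": {"commands": [[[0,0,0.1,0],[0,0,0.1,0],[0,0,0,0]]]}}

```text
time: 6.28
tcp_pos: [502.9, 68.9, 95.0]
eef_rot: [0.0, 0.614, 0.789, 0.0]
wrist_force: [0.7, 0.8, -0.2]
width: 0.538
grasp_force: 30.0
```

>>> {"method": "step_arm", "body": {"commands": [[[0,0,0.1,0],[0,0,0.1,0],[0,0,0,0]]]}}

```text
time: 6.53
tcp_pos: [502.8, 68.9, 92.8]
eef_rot: [-0.0, 0.614, 0.789, -0.0]
wrist_force: [-0.1, 0.0, -0.6]
width: 0.53
grasp_force: 30.0
```

>>> {"method": "step_arm", "body": {"commands": [[[0,0,0.1,0],[0,0,0.1,0],[0,0,0,0]]]}}

```text
time: 6.78
tcp_pos: [502.8, 69.0, 90.8]
eef_rot: [-0.0, 0.614, 0.789, -0.0]
wrist_force: [0.1, 0.3, 1.1]
width: 0.535
grasp_force: 30.0
```

>>> {"method": "step_arm", "body": {"commands": [[[0,0,0.1,0],[0,0,0.1,0],[0,0,0,0]]]}}

```text
time: 7.03
tcp_pos: [503.3, 68.9, 89.6]
eef_rot: [0.0, 0.614, 0.789, 0.0]
wrist_force: [-1.9, 0.3, 4.1]
width: 0.534
grasp_force: 30.0
```

>>> {"method": "step_arm", "body": {"commands": [[[0,-0.08,0,0],[0,0,0,0]]]}}

```text
time: 7.2
tcp_pos: [503.2, 68.8, 89.7]
eef_rot: [0.001, 0.614, 0.789, 0.001]
wrist_force: [2.1, 0.7, 3.1]
width: 0.532
grasp_force: 30.0
```

>>> {"method": "step_arm", "body": {"commands": [[[0,0,0.1,0],[0,0,0,0]]]}}

```text
time: 7.37
tcp_pos: [503.3, 68.6, 89.1]
eef_rot: [0.001, 0.614, 0.789, 0.001]
wrist_force: [1.2, -0.0, 6.2]
width: 0.535
grasp_force: 30.0
```

```bash
python3 - <<'E'
from plan import *
s=state();print(pose(),np.round(s["wrist_force"],1),np.round(s["torque"],3))
E
```

```text
(array([503.2967668 ,  68.58684668,  89.12770299]), np.float64(104.21468314628163)) [ 1.2 -0.   6.2] [-0.028 -0.123 -0.041]
```

>>> {"method": "step_arm", "body": {"commands": [[[0,0,0,0],[0,0,0,0],[0,0,0,0],[0,0,0,0],[0,0,-0.3,0],[0,0,-1.2,0],[0,0,-2.0,0],[0,0,-2.0,0]]], "hand": 7.0}}

```text
time: 8.03
tcp_pos: [501.7, 68.8, 143.9]
eef_rot: [-0.001, 0.614, 0.789, -0.0]
wrist_force: [-0.3, 0.5, 0.4]
width: 0.748
grasp_force: 0.0
```

>>> {"method": "step_arm", "body": {"commands": [[[0,0,-0.5,7],[0,0,0,7],[0,0,0,7],[0,0,0,7],[0,0,0,7],[0,0,0,7],[0,0,0,7],[0,0,0,7]]]}}

```text
time: 8.7
tcp_pos: [502.4, 68.8, 149.0]
eef_rot: [0.0, 0.914, 0.406, 0.0]
wrist_force: [-0.8, -0.4, 0.2]
width: 0.742
grasp_force: 0.0
```

>>> {"method": "step_arm", "body": {"commands": [[[0,0,0,7],[0,0,0,7],[0,0,0,7],[0,0,0,7],[0,0,0,6],[0.08,0.1,0,0],[0,0,0,0],[0,0,0,0]]]}}

```text
time: 9.37
tcp_pos: [503.4, 67.9, 148.5]
eef_rot: [0.0, 0.992, 0.125, 0.0]
wrist_force: [0.4, 0.3, -0.7]
width: 0.746
grasp_force: 0.0
```

```bash
cat > see.py <<'E'
from plan import *
import sys
s=state();print(pose(),np.round(s["wrist_force"],1),s["width"]*94)
p,d=grab_frame("scene");C=cloud("scene",d);n=sys.argv[1];cv2.imwrite(f"pics/{n}.png",p)
cv2.imwrite(f"pics/{n}c.png",cv2.resize(p[150:260,240:370],None,fx=5,fy=5,interpolation=cv2.INTER_CUBIC))
a=np.deg2rad(14.2);ex=np.array([np.cos(a),np.sin(a)]);ey=np.array([-ex[1],ex[0]])
L=C[...,:2]-np.array([505,67.3]);lx=L@ex;ly=L@ey;z=C[...,2]
for y in range(-48,49,12):
    m=(abs(lx)<22)&(abs(ly-y)<6)&(z>15)&(z<100);print(y,m.sum(),np.round(np.percentile(z[m],[10,50,90]),1) if m.sum() else "")
E
python3 see.py p1
```

```text
(array([503.38530833,  67.92095761, 148.4814192 ]), np.float64(14.335530587506208)) [ 0.4  0.3 -0.7] 70.1101441365776
-48 43 [71.7 75.5 78.4]
-36 45 [43.3 73.9 77.5]
-24 47 [23.  73.7 77.6]
-12 50 [26.1 73.7 77. ]
0 47 [22.9 73.8 77.6]
12 47 [26.1 73.3 76.5]
24 42 [68.9 72.3 75.4]
36 39 [71.5 73.9 77.5]
48 42 [70.1 73.6 76.9]
```

View pics/p1c.png

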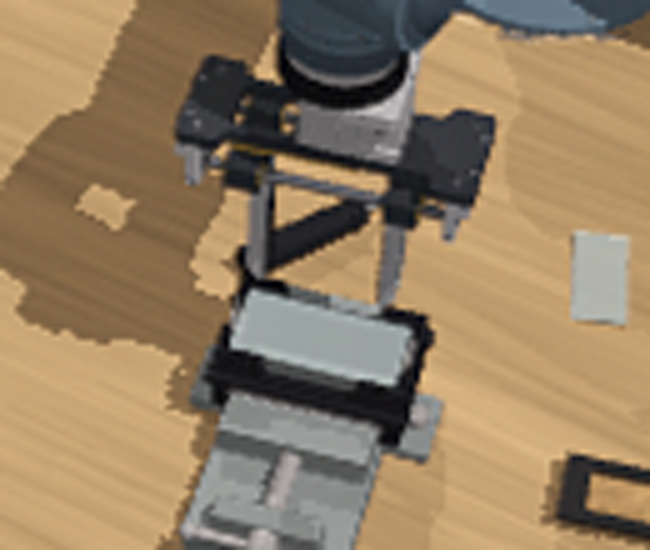

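>>> {"method": "step_arm", "body": {"commands": [[[0,0,1.5,0],[0,0,1.5,0],[0,0,1.0,0],[0,0,0.4,0],[0,0,0.1,0],[0,0,0.1,0],[0,0,0.1,0],[0,0,0.1,0]]]}}

```text
time: 10.08
tcp_pos: [503.8, 67.9, 100.6]
eef_rot: [0.0, 0.992, 0.124, 0.001]
wrist_force: [-0.4, -0.0, 0.3]
width: 0.743
grasp_force: 0.0
```

>>> {"method": "step_arm", "body": {"commands": [[[0,0,0.1,0],[0,0,0.1,0],[0,0,0.1,0],[0,0,0.1,0]]]}}

```text
time: 10.42
tcp_pos: [503.5, 67.9, 96.3]
eef_rot: [0.0, 0.992, 0.124, 0.0]
wrist_force: [-1.8, -0.6, 5.4]
width: 0.746
grasp_force: 2.7
```

>>> {"method": "step_arm", "body": {"commands": [[[0,0,0.1,0],[0,0,0.1,0],[0,0,0.1,0]]]}}

```text
time: 10.67
tcp_pos: [503.9, 67.8, 94.8]
eef_rot: [0.0, 0.992, 0.124, 0.0]
wrist_force: [-6.3, -0.2, 15.4]
width: 0.746
grasp_force: 7.3
```

>>> {"method": "step_arm", "body": {"commands": [[[0,0,0.1,0],[0,0,0,0]]]}}

```text
time: 10.83
tcp_pos: [503.9, 67.8, 94.0]
eef_rot: [0.0, 0.992, 0.124, 0.0]
wrist_force: [-4.8, -0.6, 12.8]
width: 0.744
grasp_force: 6.6
```

>>> {"method": "step_arm", "body": {"commands": [[[-0.05,0,0.1,0],[0,0,0,0]]]}}

```text
time: 11.0
tcp_pos: [503.9, 67.7, 93.4]
eef_rot: [0.0, 0.992, 0.123, 0.001]
wrist_force: [-5.1, -0.8, 14.3]
width: 0.745
grasp_force: 7.1
```

>>> {"method": "step_arm", "body": {"commands": [[[-0.05,0,0.1,0],[0,0,0,0]]]}}

```text
time: 11.17
tcp_pos: [503.9, 67.6, 92.8]
eef_rot: [0.0, 0.992, 0.123, 0.001]
wrist_force: [-3.6, 1.1, 16.6]
width: 0.745
grasp_force: 7.7
```

```bash
python3 - <<'E'
from plan import *
s=state();print(pose(),np.round(s["wrist_force"],1),np.round(s["torque"],3),np.round(s["eef_rot"],4))
E
```

```text
(array([503.91118904,  67.62008353,  92.80558267]), np.float64(14.186979017518043)) [-3.6  1.1 16.6] [-0.043  0.919 -0.147] [3.000e-04 9.923e-01 1.235e-01 1.400e-03]
```

>>> {"method": "step_arm", "body": {"commands": [[[0,0,0.1,0],[0,0,0.1,0],[0,0,0,0]]]}}

```text
time: 11.42
tcp_pos: [503.5, 67.7, 89.3]
eef_rot: [0.0, 0.992, 0.124, 0.002]
wrist_force: [0.6, 0.1, 2.9]
width: 0.742
grasp_force: 1.5
```

>>> {"method": "step_arm", "body": {"commands": [[[0,0,0.1,0],[0,0,0.1,0],[0,0,0,0]]]}}

```text
time: 11.67
tcp_pos: [501.4, 67.8, 85.0]
eef_rot: [-0.0, 0.992, 0.124, -0.001]
wrist_force: [-0.5, 1.0, -1.0]
width: 0.745
grasp_force: 0.0
```

>>> {"method": "step_arm", "body": {"commands": [[[0,0,0.1,0],[0,0,0.1,0],[0,0,0,0]]]}}

```text
time: 11.92
tcp_pos: [501.7, 67.8, 83.3]
eef_rot: [-0.0, 0.992, 0.124, -0.001]
wrist_force: [0.8, -0.3, 0.5]
width: 0.746
grasp_force: 0.0
```

>>> {"method": "step_arm", "body": {"commands": [[[0.08,0,0.2,0],[0,0,0.2,0],[0,0,0.1,0],[0,0,0.1,0],[0,0,0.1,0],[0,0,0.1,0],[0,0,0,0]]]}}

```text
time: 12.5
tcp_pos: [502.8, 67.9, 75.7]
eef_rot: [-0.0, 0.992, 0.124, -0.0]
wrist_force: [-0.7, -1.3, 0.7]
width: 0.745
grasp_force: 0.0
```

>>> {"method": "step_arm", "body": {"commands": [[[0,0,0.1,0],[0,0,0.1,0],[0,0,0,0]]]}}

```text
time: 12.75
tcp_pos: [502.9, 67.9, 73.8]
eef_rot: [-0.0, 0.992, 0.124, -0.0]
wrist_force: [0.1, -0.5, 0.7]
width: 0.748
grasp_force: 0.0
```

>>> {"method": "step_arm", "body": {"commands": [[[0,0,0.1,0],[0,0,0.1,0],[0,0,0,0]]]}}

```text
time: 13.0
tcp_pos: [502.8, 67.9, 71.7]
eef_rot: [-0.0, 0.992, 0.124, -0.0]
wrist_force: [-0.1, -0.6, 0.3]
width: 0.743
grasp_force: 0.0
```

>>> {"method": "step_arm", "body": {"commands": [[[0,0,0.1,0],[0,0,0,0]]]}}

```text
time: 13.17
tcp_pos: [503.0, 67.9, 71.5]
eef_rot: [-0.0, 0.992, 0.124, -0.0]
wrist_force: [-2.3, -0.1, 5.9]
width: 0.748
grasp_force: 2.5
```

>>> {"method": "step_arm", "body": {"commands": [[[0,0,0.1,0],[0,0,0,0]]]}}

```text
time: 13.33
tcp_pos: [503.1, 68.0, 71.5]
eef_rot: [-0.0, 0.992, 0.124, -0.001]
wrist_force: [-5.2, 0.3, 12.3]
width: 0.742
grasp_force: 6.1
```

>>> {"method": "step_arm", "body": {"commands": [[[0,0,0.08,0],[0,0,0,0]]]}}

```text
time: 13.5
tcp_pos: [503.2, 67.9, 71.4]
eef_rot: [-0.0, 0.992, 0.124, -0.001]
wrist_force: [-8.2, 0.2, 18.1]
width: 0.744
grasp_force: 9.0
```

```bash
python3 - <<'E'
from plan import *
plan([(502.8,68.5,148.2,14.2,4),(470.6,286.3,60,106.2,14),(470.6,286.3,30.5,106.2,3)],((502.8,68.5,68.2),14.2))
E
```

```text
[[0.0, 0.0, -2.0, -0.0], [0.0, 0.0, -2.0, -0.0], [0.0, 0.0, -2.0, -0.0], [0.0, 0.0, -2.0, -0.0], [0.2, -1.6, 0.6, -6.6], [0.3, -1.5, 0.6, -6.6], [0.5, -1.5, 0.6, -6.6], [0.7, -1.4, 0.6, -6.6]]
[[0.8, -1.3, 0.6, -6.6], [1.0, -1.2, 0.6, -6.6], [1.1, -1.1, 0.7, -6.6], [1.2, -1.0, 0.6, -6.5], [1.4, -0.8, 0.7, -6.6], [1.4, -0.7, 0.6, -6.5], [1.5, -0.5, 0.7, -6.5], [1.6, -0.3, 0.6, -6.6]]
[[1.6, -0.2, 0.7, -6.6], [1.53, 0.07, 0.62, -6.5], [-0.0, 0.0, 1.0, -0.0], [-0.0, 0.0, 1.0, -0.0], [-0.0, 0.0, 0.95, -0.0]]
ends [470.6 286.3  30.5] 106.2 max [1.6 1.6 2.  6.6]
```

>>> {"method": "step_arm", "body": {"commands": [[[0,0,-2.0,0],[0,0,-2.0,0],[0,0,-2.0,0],[0,0,-2.0,0],[0.2,-1.6,0.6,-6.6],[0.3,-1.5,0.6,-6.6],[0.5,-1.5,0.6,-6.6],[0.7,-1.4,0.6,-6.6]]]}}

```text
time: 14.17
tcp_pos: [493.9, 130.8, 125.1]
eef_rot: [0.0, 0.937, 0.35, 0.0]
wrist_force: [0.2, 0.3, -0.1]
width: 0.741
grasp_force: 0.0
```

>>> {"method": "step_arm", "body": {"commands": [[[0.8,-1.3,0.6,-6.6],[1.0,-1.2,0.6,-6.6],[1.1,-1.1,0.7,-6.6],[1.2,-1.0,0.6,-6.5],[1.4,-0.8,0.7,-6.6],[1.4,-0.7,0.6,-6.5],[1.5,-0.5,0.7,-6.5],[1.6,-0.3,0.6,-6.6]]], "hand": 9.2}}

```text
time: 14.83
tcp_pos: [475.2, 255.4, 73.7]
eef_rot: [-0.0, 0.686, 0.728, -0.0]
wrist_force: [0.0, 0.1, -1.0]
width: 0.978
grasp_force: 0.0
```

>>> {"method": "step_arm", "body": {"commands": [[[1.6,-0.2,0.7,-6.6],[1.53,0.07,0.62,-6.5],[0,0,1.0,0],[0,0,1.0,0],[0,0,0.65,0],[0,0,0.3,0],[0,0,0,0],[0,0,0,0]]]}}

```text
time: 15.5
tcp_pos: [471.0, 285.2, 31.4]
eef_rot: [-0.0, 0.601, 0.799, -0.0]
wrist_force: [-0.2, -0.0, 0.6]
width: 0.979
grasp_force: 0.0
```

```bash
python3 see.py p2; python3 - <<'E'
import cv2
p=cv2.imread("pics/p2.png");cv2.imwrite("pics/p2d.png",cv2.resize(p[180:280,270:400],None,fx=5,fy=5,interpolation=cv2.INTER_CUBIC))
E
```

```text
(array([470.95521129, 285.20249281,  31.41578945]), np.float64(106.11824502051529)) [-0.2 -0.   0.6] 92.07062381039925
-48 29 [47.1 50.5 68.3]
-36 25 [47.4 50.5 54.2]
-24 37 [46.2 49.8 53.3]
-12 36 [46.3 49.2 52.4]
0 33 [47.4 49.8 53.2]
12 34 [48.2 50.2 52.7]
24 34 [46.5 50.2 53.9]
36 24 [47.1 50.  53.3]
48 19 [48.2 50.1 69.7]
```

View pics/p2d.png

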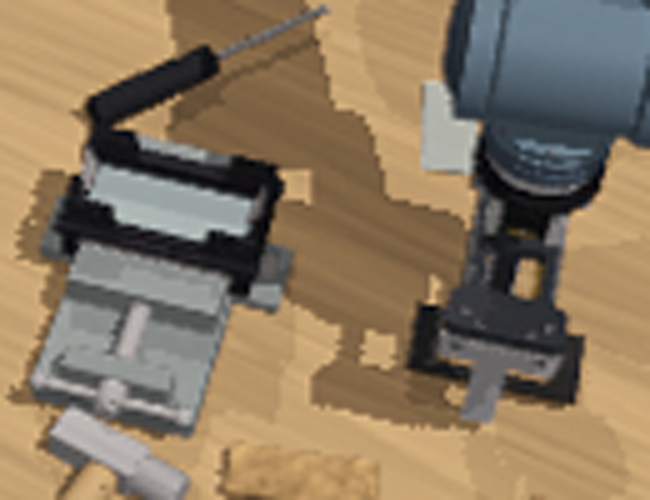

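>>> {"method": "step_arm", "body": {"commands": [[[0,0,0,0],[0,0,0,0],[0,0,0,0],[0,0,0,0],[0,0,0,0],[0,0,0,0],[0,0,0,0],[0,0,0,0]]], "hand": 4.6}}

```text
time: 16.22
tcp_pos: [470.7, 285.8, 31.5]
eef_rot: [0.0, 0.6, 0.8, 0.0]
wrist_force: [0.7, 0.0, 0.2]
width: 0.536
grasp_force: 30.0
```

```bash
python3 - <<'E'
from plan import *
s=state();print(pose(),s["width"]*94,s["grasp_force"])
plan([(470.6,286.3,124.5,106.2,4),(502.5,68.8,124.5,104.2,8),(502.5,68.8,98,104.2,3)],((470.6,286.3,31),106.2))
E
```

```text
(array([470.73050417, 285.79667229,  31.51637894]), np.float64(106.21491669468091)) 50.37262663972666 29.99991863965988
[[0.0, 0.0, -2.3, -0.0], [0.0, 0.0, -2.4, -0.0], [0.0, 0.0, -2.3, -0.0], [0.0, 0.0, -2.35, -0.0], [-2.7, -0.4, -0.0, 0.2], [-2.7, -0.4, -0.0, 0.3], [-2.7, -0.3, -0.0, 0.2], [-2.7, -0.3, -0.0, 0.3]]
[[-2.8, -0.3, -0.0, 0.2], [-2.7, -0.3, -0.0, 0.3], [-2.8, -0.3, -0.0, 0.2], [-2.72, -0.38, -0.0, 0.3], [0.0, 0.0, 0.9, -0.0], [0.0, 0.0, 0.9, -0.0], [0.0, 0.0, 0.85, -0.0]]
ends [502.5  68.8  98. ] 104.2 max [2.8 0.4 2.4 0.3]
```

>>> {"method": "step_arm", "body": {"commands": [[[0,0,-2.3,0],[0,0,-2.4,0],[0,0,-2.3,0],[0,0,-2.35,0],[-2.7,-0.4,0,0.2],[-2.7,-0.4,0,0.3],[-2.7,-0.3,0,0.2],[-2.7,-0.3,0,0.3]]]}}

```text
time: 16.88
tcp_pos: [486.7, 177.1, 125.1]
eef_rot: [0.0, 0.607, 0.795, 0.0]
wrist_force: [-0.1, -0.3, -0.8]
width: 0.536
grasp_force: 30.0
```

>>> {"method": "step_arm", "body": {"commands": [[[-2.8,-0.3,0,0.2],[-2.7,-0.3,0,0.3],[-2.8,-0.3,0,0.2],[-2.72,-0.38,0,0.3],[0,0,0.9,0],[0,0,0.9,0],[0,0,0.85,0],[0,0,0,0]]]}}

```text
time: 17.55
tcp_pos: [501.6, 69.0, 96.5]
eef_rot: [-0.001, 0.614, 0.789, -0.001]
wrist_force: [0.4, -2.2, 1.3]
width: 0.538
grasp_force: 30.0
```

>>> {"method": "step_arm", "body": {"commands": [[[0,0,0.1,0],[0,0,0.1,0],[0,0,0.1,0],[0,0,0,0]]]}}

```text
time: 17.88
tcp_pos: [502.4, 69.0, 95.5]
eef_rot: [-0.0, 0.614, 0.789, 0.0]
wrist_force: [-2.6, 0.1, 3.8]
width: 0.534
grasp_force: 30.0
```

>>> {"method": "step_arm", "body": {"commands": [[[0,0,0.1,0],[0,0,0.1,0],[0,0,0,0]]]}}

```text
time: 18.13
tcp_pos: [502.9, 68.5, 93.6]
eef_rot: [0.0, 0.614, 0.789, 0.0]
wrist_force: [-0.5, 1.3, 3.9]
width: 0.536
grasp_force: 30.0
```

>>> {"method": "step_arm", "body": {"commands": [[[0,0,0.1,0],[0,0,0.1,0],[0,0,0,0]]]}}

```text
time: 18.38
tcp_pos: [502.9, 68.3, 91.4]
eef_rot: [0.0, 0.614, 0.789, 0.0]
wrist_force: [-1.0, 1.7, 3.6]
width: 0.539
grasp_force: 30.0
```

>>> {"method": "step_arm", "body": {"commands": [[[0,0,0.1,0],[0,0,0.1,0],[0,0,0,0]]]}}

```text
time: 18.63
tcp_pos: [502.8, 68.2, 89.4]
eef_rot: [0.0, 0.614, 0.789, 0.0]
wrist_force: [-0.4, 1.8, 4.1]
width: 0.54
grasp_force: 30.0
```

>>> {"method": "step_arm", "body": {"commands": [[[0,0,0.1,0],[0,0,0,0]]]}}

```text
time: 18.8
tcp_pos: [502.8, 68.1, 88.4]
eef_rot: [0.0, 0.614, 0.789, 0.0]
wrist_force: [-0.6, 1.1, 4.7]
width: 0.536
grasp_force: 30.0
```

```bash
cat > see2.py <<'E'
from plan import *
import sys
s=state();print(pose(),np.round(s["wrist_force"],1),np.round(s["torque"],3))
p,d=grab_frame("scene");C=cloud("scene",d);n=sys.argv[1];cv2.imwrite(f"pics/{n}.png",p)
cv2.imwrite(f"pics/{n}c.png",cv2.resize(p[180:250,250:350],None,fx=6,fy=6,interpolation=cv2.INTER_CUBIC))
a=np.deg2rad(14.2);ex=np.array([np.cos(a),np.sin(a)]);ey=np.array([-ex[1],ex[0]])
L=C[...,:2]-np.array([505,67.3]);lx=L@ex;ly=L@ey;z=C[...,2]
for y in range(-50,51,5):
    m=(abs(lx)<18)&(abs(ly-y)<2.5)&(z>15)&(z<100);m2=(abs(abs(lx)-21)<4)&(abs(ly-y)<2.5)&(z>15)&(z<100)
    print(y,m.sum(),np.round(np.percentile(z[m],[10,50,90])) if m.sum() else "",np.round(np.percentile(z[m2],[10,50,90])) if m2.sum() else "")
E
python3 see2.py g1
```

```text
(array([502.79729749,  68.14123882,  88.39018198]), np.float64(104.20751031681012)) [-0.6  1.1  4.7] [ 0.418 -0.07   0.019]
-50 3 [63. 63. 68.] 
-45 6 [63. 66. 69.] 
-40 8 [64. 66. 70.] 
-35 7 [59. 67. 69.] [68. 68. 68.]
-30 9 [47. 52. 66.] [69. 72. 74.]
-25 8 [49. 51. 67.] [69. 70. 72.]
-20 3 [51. 51. 65.] [66. 70. 74.]
-15 1 [51. 51. 51.] [57. 70. 73.]
-10 1 [47. 47. 47.] 
-5 0  
0 1 [50. 50. 50.] [51. 53. 55.]
5 7 [48. 49. 51.] 
10 8 [47. 49. 75.] [70. 75. 77.]
15 8 [46. 49. 52.] [49. 71. 78.]
20 8 [47. 50. 52.] [63. 78. 80.]
25 8 [49. 51. 79.] [53. 74. 81.]
30 5 [49. 51. 68.] [50. 78. 83.]
35 5 [59. 79. 83.] [67. 81. 85.]
40 14 [78. 82. 84.] [80. 84. 86.]
45 17 [66. 84. 86.] [79. 85. 87.]
50 16 [81. 85. 88.] [81. 83. 85.]
```

>>> {"method": "step_arm", "body": {"commands": [[[0,0,-0.5,0],[0,0,-1.0,0],[0,0,-1.5,0],[0,0,0,0],[0,0,0,0]]]}}

```text
time: 19.27
tcp_pos: [503.1, 68.0, 119.3]
eef_rot: [0.001, 0.614, 0.789, 0.0]
wrist_force: [0.3, -0.3, -0.0]
width: 0.54
grasp_force: 30.0
```

```bash
python3 see2.py g2; python3 - <<'E'
from plan import *
p,d=grab_frame("scene");C=cloud("scene",d);p2,d2=grab_frame("top");cv2.imwrite("pics/g2t.png",p2)
a=np.deg2rad(14.2);ex=np.array([np.cos(a),np.sin(a)]);ey=np.array([-ex[1],ex[0]])
L=C[...,:2]-np.array([505,67.3]);lx=L@ex;ly=L@ey;z=C[...,2]
# object points inside strip, above rim height line
dark=p.max(-1)<75
m=(abs(lx)<20)&(abs(ly)<75)&(z>70)&(z<125)&dark&(abs(ly)>32)
for s in(1,-1):
    q=m&(ly*s>0);print(s,"ly range",np.round(np.percentile(ly[q]*s,[5,50,95,98,100]),1),"z at",np.round(np.median(z[q]),1),q.sum())
E
```

```text
(array([503.12351911,  68.03802951, 119.29202991]), np.float64(104.21941248440822)) [ 0.3 -0.3 -0. ] [-0.016 -0.094  0.002]
-50 8 [48. 50. 97.] [96. 99. 99.]
-45 10 [48. 51. 99.] [98. 99. 99.]
-40 11 [49. 96. 99.] [98. 99. 99.]
-35 10 [48. 53. 97.] [97. 97. 97.]
-30 13 [48. 51. 98.] [59. 81. 98.]
-25 13 [49. 51. 54.] [53. 53. 53.]
-20 11 [48. 51. 53.] [58. 58. 58.]
-15 11 [48. 50. 54.] 
-10 10 [46. 50. 51.] 
-5 10 [47. 50. 52.] 
0 13 [46. 50. 51.] 
5 11 [47. 50. 53.] [65. 65. 65.]
10 15 [45. 49. 52.] [45. 48. 88.]
15 11 [47. 50. 52.] [47. 52. 59.]
20 12 [48. 51. 53.] [50. 51. 62.]
25 12 [47. 50. 53.] [44. 46. 48.]
30 9 [48. 51. 53.] [49. 53. 57.]
35 8 [48. 50. 53.] [49. 49. 50.]
40 8 [46. 50. 53.] [45. 47. 47.]
45 8 [47. 50. 53.] [48. 50. 51.]
50 6 [46. 50. 68.] 
1 ly range [36.4 48.5 59.5 60.8 62. ] z at 111.9 67
-1 ly range [32.5 44.7 59.8 60.5 61.6] z at 97.4 39
```

View pics/g2c.png

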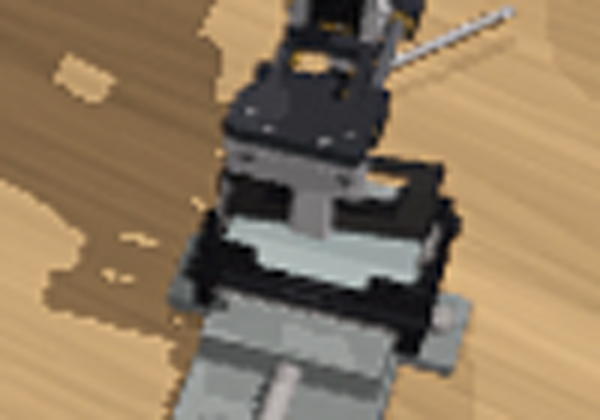

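```bash
python3 - <<'E'
from plan import *
p,d=grab_frame("scene");C=cloud("scene",d)
a=np.deg2rad(14.2);ex=np.array([np.cos(a),np.sin(a)]);ey=np.array([-ex[1],ex[0]])
L=C[...,:2]-np.array([505,67.3]);lx=L@ex;ly=L@ey;z=C[...,2]
dark=p.max(-1)<75
m=(abs(lx)<32)&(abs(ly)<75)&(z>89)&(z<125)&dark&(abs(ly)>25)
for s in(1,-1):
    q=m&(ly*s>0);print(s,"ly",np.round(np.sort(ly[q]*s)[-12:],1),q.sum());
    e=q&(ly*s>44);print(" lx",np.round(np.percentile(lx[e],[3,50,97]),1),"z",np.round(np.median(z[e]),1))
k=m;A=np.c_[lx[k],ly[k],np.ones(k.sum())];print(np.linalg.lstsq(A,z[k],rcond=None)[0])
E
```

```text
1 ly [54.7 55.1 55.3 55.6 55.8 55.9 56.1 56.4 56.6 57.1 57.3 57.4] 98
 lx [-27.    1.5  22.6] z 111.3
-1 ly [45.8 46.  46.8 46.8 47.2 47.7 48.4 48.7 48.8 48.8 49.4 50.4] 46
 lx [-0.9 10.9 25.3] z 96.3
[1.56412374e-02 1.48534093e-01 1.03637178e+02]
```

>>> {"method": "step_arm", "body": {"commands": [[[-0.3,0,0,0],[0,0,1.0,0],[0,0,0.5,0],[0,0,0.3,0],[0,0,0.2,0],[0,0,0.1,0],[0,0,0.1,0],[0,0,0,0]]]}}

```text
time: 20.13
tcp_pos: [503.4, 65.4, 96.4]
eef_rot: [-0.0, 0.614, 0.789, -0.0]
wrist_force: [-0.0, 0.5, 0.3]
width: 0.535
grasp_force: 30.0
```

>>> {"method": "step_arm", "body": {"commands": [[[0,0,0.1,0],[0,0,0.1,0],[0,0,0,0]]]}}

```text
time: 20.38
tcp_pos: [503.4, 65.4, 94.4]
eef_rot: [-0.0, 0.614, 0.789, -0.0]
wrist_force: [0.7, -0.4, -0.1]
width: 0.537
grasp_force: 30.0
```

>>> {"method": "step_arm", "body": {"commands": [[[0,0,0.1,0],[0,0,0.1,0],[0,0,0,0]]]}}

```text
time: 20.63
tcp_pos: [503.5, 65.5, 92.7]
eef_rot: [0.0, 0.614, 0.789, 0.0]
wrist_force: [-0.7, 1.7, 2.3]
width: 0.538
grasp_force: 30.0
```

>>> {"method": "step_arm", "body": {"commands": [[[0,0,0.1,0],[0,0,0.1,0],[0,0,0,0]]]}}

```text
time: 20.88
tcp_pos: [503.6, 65.6, 90.7]
eef_rot: [0.0, 0.614, 0.789, 0.0]
wrist_force: [-1.1, 3.4, 4.6]
width: 0.533
grasp_force: 30.0
```

```bash
python3 see2.py g3
```

```text
(array([503.6400726 ,  65.61013956,  90.70131289]), np.float64(104.21453437877771)) [-1.1  3.4  4.6] [ 0.363  0.07  -0.067]
-50 5 [68. 73. 75.] [70. 71. 74.]
-45 6 [71. 75. 76.] [75. 75. 75.]
-40 6 [60. 73. 76.] [52. 75. 76.]
-35 8 [49. 62. 75.] [73. 73. 74.]
-30 8 [49. 50. 59.] [64. 73. 76.]
-25 7 [47. 49. 64.] [54. 75. 75.]
-20 3 [49. 50. 68.] [61. 73. 76.]
-15 1 [49. 49. 49.] 
-10 0  [55. 55. 55.]
-5 1 [51. 51. 51.] 
0 5 [48. 49. 54.] 
5 9 [48. 52. 58.] [55. 66. 77.]
10 8 [47. 51. 76.] [63. 76. 77.]
15 9 [48. 49. 58.] [49. 73. 80.]
20 8 [46. 50. 60.] [49. 79. 81.]
25 7 [50. 51. 64.] [48. 77. 83.]
30 7 [50. 76. 81.] [48. 76. 81.]
35 6 [78. 80. 83.] [74. 78. 80.]
40 14 [77. 80. 82.] [77. 80. 83.]
45 16 [79. 82. 84.] [80. 82. 85.]
50 13 [79. 82. 85.] [78. 80. 83.]
```

>>> {"method": "step_arm", "body": {"commands": [[[0.1,0,0.1,0],[0,0,0.1,0],[0,0,0,0]]]}}

```text
time: 21.18
tcp_pos: [503.5, 66.4, 88.5]
eef_rot: [0.0, 0.614, 0.789, 0.0]
wrist_force: [-0.2, 3.7, 4.6]
width: 0.536
grasp_force: 30.0
```

>>> {"method": "step_arm", "body": {"commands": [[[0,0,0.1,0],[0,0,0,0]]]}}

```text
time: 21.35
tcp_pos: [503.3, 66.5, 87.3]
eef_rot: [0.0, 0.614, 0.789, 0.0]
wrist_force: [1.0, 3.3, 1.5]
width: 0.537
grasp_force: 30.0
```

```bash
python3 see2.py g4 | egrep "array|^-?(50|45|40|35|20) "
```

```text
(array([503.32448396,  66.46379858,  87.34573632]), np.float64(104.20929586688497)) [1.  3.3 1.5] [ 0.531 -0.342  0.07 ]
-50 5 [66. 66. 69.] [69. 69. 69.]
-45 6 [67. 69. 73.] [69. 71. 73.]
-40 4 [65. 69. 73.] [71. 71. 71.]
-35 9 [45. 64. 71.] [71. 72. 73.]
-20 3 [54. 66. 71.] [70. 71. 72.]
20 12 [47. 50. 76.] [64. 76. 77.]
35 2 [74. 77. 79.] [75. 78. 82.]
40 12 [77. 80. 81.] [78. 79. 82.]
45 12 [76. 80. 82.] [76. 79. 82.]
50 12 [78. 81. 83.] [76. 77. 83.]
```

>>> {"method": "step_arm", "body": {"commands": [[[0,0,0,0],[0,0,0,0],[0,0,0,0],[0,0,0,0],[0,0,-0.3,0],[0,0,-1.2,0],[0,0,-2.0,0],[0,0,-2.0,0]]], "hand": 7.0}}

```text
time: 22.07
tcp_pos: [502.8, 66.3, 143.5]
eef_rot: [-0.0, 0.614, 0.789, -0.0]
wrist_force: [-0.0, -0.6, 0.2]
width: 0.746
grasp_force: 0.0
```

>>> {"method": "step_arm", "body": {"commands": [[[0,0,-0.5,7],[0,0,0,7],[0,0,0,7],[0,0,0,7],[0,0,0,7],[0,0,0,7],[0,0,0,7],[0,0,0,7]]]}}

```text
time: 22.73
tcp_pos: [503.5, 66.2, 148.6]
eef_rot: [0.0, 0.914, 0.406, 0.0]
wrist_force: [-0.4, 0.6, -0.4]
width: 0.745
grasp_force: 0.0
```

>>> {"method": "step_arm", "body": {"commands": [[[0,0,0,7],[0,0,0,7],[0,0,0,7],[0,0,0,7],[0,0,0,6],[0.02,-0.15,0,0],[0,0,0,0],[0,0,0,0]]]}}

```text
time: 23.4
tcp_pos: [503.1, 67.9, 148.0]
eef_rot: [0.0, 0.992, 0.125, 0.0]
wrist_force: [-0.6, -0.1, -0.2]
width: 0.744
grasp_force: 0.0
```

```bash
python3 see2.py g5 | egrep "array|^-?(50|45|40|35|20) "
```

```text
(array([503.10930287,  67.86319899, 148.01167987]), np.float64(14.34843952549333)) [-0.6 -0.1 -0.2] [ 0.026  0.013 -0.026]
-50 11 [68. 70. 72.] [68. 69. 71.]
-45 13 [66. 70. 74.] [67. 69. 73.]
-40 13 [67. 69. 72.] [68. 70. 72.]
-35 18 [48. 69. 71.] [58. 68. 70.]
-20 9 [48. 50. 57.] [50. 66. 73.]
20 10 [47. 50. 77.] [47. 74. 78.]
35 6 [61. 76. 80.] [63. 77. 80.]
40 12 [76. 78. 80.] [77. 77. 82.]
45 15 [76. 78. 81.] [74. 79. 79.]
50 13 [78. 81. 84.] [75. 78. 83.]
```

View pics/g5c.png

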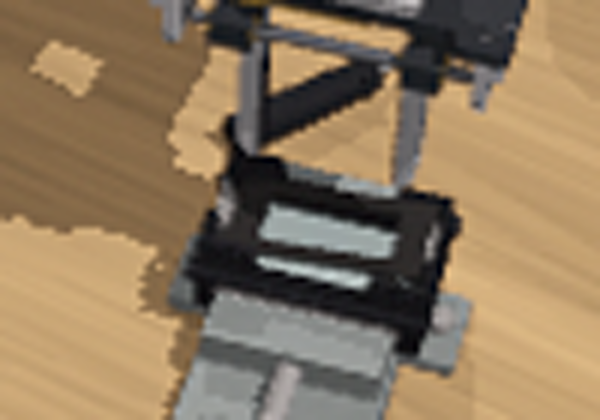

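>>> {"method": "step_arm", "body": {"commands": [[[0,0,1.5,0],[0,0,1.5,0],[0,0,0.8,0],[0,0,0.4,0],[0,0,0.1,0],[0,0,0.1,0],[0,0,0.1,0],[0,0,0.1,0]]]}}

```text
time: 24.12
tcp_pos: [503.5, 67.8, 102.1]
eef_rot: [0.0, 0.992, 0.124, 0.001]
wrist_force: [-0.5, -0.2, -0.5]
width: 0.746
grasp_force: 0.0
```

>>> {"method": "step_arm", "body": {"commands": [[[0,0,0.1,0],[0,0,0.1,0],[0,0,0.1,0]]]}}

```text
time: 24.37
tcp_pos: [503.1, 67.8, 98.6]
eef_rot: [0.0, 0.992, 0.124, 0.0]
wrist_force: [-1.3, -0.0, -0.3]
width: 0.745
grasp_force: 0.0
```

>>> {"method": "step_arm", "body": {"commands": [[[0,0,0.1,0],[0,0,0.1,0],[0,0,0.1,0]]]}}

```text
time: 24.62
tcp_pos: [503.7, 67.6, 96.5]
eef_rot: [0.0, 0.992, 0.124, 0.001]
wrist_force: [-1.8, -1.2, 8.4]
width: 0.743
grasp_force: 3.5
```

>>> {"method": "step_arm", "body": {"commands": [[[0,0,0.1,0],[0,0,0.1,0],[0,0,0,0]]]}}

```text
time: 24.87
tcp_pos: [504.1, 67.3, 94.2]
eef_rot: [0.001, 0.992, 0.124, 0.001]
wrist_force: [0.9, -2.2, 4.0]
width: 0.741
grasp_force: 2.2
```

>>> {"method": "step_arm", "body": {"commands": [[[0,0,0.1,0],[0,0,0.1,0],[0,0,0,0]]]}}

```text
time: 25.12
tcp_pos: [504.4, 67.3, 93.5]
eef_rot: [0.001, 0.992, 0.124, 0.001]
wrist_force: [-1.3, -2.8, 12.5]
width: 0.747
grasp_force: 5.3
```

>>> {"method": "step_arm", "body": {"commands": [[[0,0,0.1,0],[0,0,0.1,0],[0,0,0,0]]]}}

```text
time: 25.37
tcp_pos: [505.1, 67.1, 92.7]
eef_rot: [0.001, 0.992, 0.124, 0.002]
wrist_force: [-4.2, -4.2, 19.5]
width: 0.747
grasp_force: 8.0
```

>>> {"method": "step_arm", "body": {"commands": [[[0,0,0.1,0],[0,0,0.1,0],[0,0,0,0]]]}}

```text
time: 25.62
tcp_pos: [505.3, 66.9, 89.6]
eef_rot: [0.001, 0.992, 0.124, 0.002]
wrist_force: [1.1, -4.5, 10.2]
width: 0.742
grasp_force: 5.0
```

>>> {"method": "step_arm", "body": {"commands": [[[0,0,0.1,0],[0,0,0.1,0],[0,0,0,0]]]}}

```text
time: 25.87
tcp_pos: [505.4, 66.9, 87.9]
eef_rot: [0.001, 0.992, 0.124, 0.002]
wrist_force: [-0.1, -4.8, 10.5]
width: 0.741
grasp_force: 5.6
```

```bash
python3 see2.py g6 | egrep "array|^-?(50|45|40|35|20) "
```

```text
(array([505.4239314 ,  66.94646557,  87.85994703]), np.float64(14.212830324878233)) [-0.1 -4.8 10.5] [-0.376  0.006  0.053]
-50 9 [54. 78. 87.] 
-45 13 [59. 86. 97.] 
-40 23 [57. 74. 94.] [55. 55. 61.]
-35 14 [47. 56. 59.] [54. 56. 58.]
-20 10 [49. 51. 55.] [48. 61. 62.]
20 9 [46. 51. 56.] [50. 63. 66.]
35 10 [71. 86. 97.] [71. 71. 71.]
40 15 [69. 80. 98.] [72. 72. 72.]
45 18 [69. 72. 88.] [69. 72. 74.]
50 14 [69. 71. 75.] [68. 71. 73.]
```

>>> {"method": "step_arm", "body": {"commands": [[[-0.1,-0.1,0.1,0],[0,0,0.1,0],[0,0,0,0]]]}}

```text
time: 26.17
tcp_pos: [504.1, 67.6, 85.2]
eef_rot: [0.001, 0.992, 0.124, 0.003]
wrist_force: [3.0, -3.4, 1.2]
width: 0.741
grasp_force: 2.2
```

>>> {"method": "step_arm", "body": {"commands": [[[0,0,0.1,0],[0,0,0.1,0],[0,0,0,0]]]}}

```text
time: 26.42
tcp_pos: [500.3, 69.0, 80.1]
eef_rot: [-0.001, 0.992, 0.124, -0.002]
wrist_force: [0.2, 0.1, 1.3]
width: 0.747
grasp_force: 0.0
```

>>> {"method": "step_arm", "body": {"commands": [[[0,0,0.1,0],[0,0,0.1,0],[0,0,0,0]]]}}

```text
time: 26.67
tcp_pos: [501.1, 68.7, 78.8]
eef_rot: [-0.0, 0.992, 0.124, -0.001]
wrist_force: [-0.1, 0.1, 0.1]
width: 0.749
grasp_force: 0.0
```

```bash
python3 see2.py g7 | egrep "array|^-?(50|45|40|35|20) "
```

```text
(array([501.13909938,  68.73182467,  78.77816102]), np.float64(14.217060149577193)) [-0.1  0.1  0.1] [-0.005 -0.015  0.031]
-50 7 [52. 54. 87.] 
-45 14 [58. 79. 91.] 
-40 15 [56. 73. 94.] 
-35 21 [49. 65. 91.] [49. 54. 60.]
-20 11 [47. 49. 50.] [50. 53. 61.]
20 11 [46. 49. 54.] [49. 57. 58.]
35 9 [56. 69. 85.] 
40 17 [55. 78. 93.] 
45 18 [54. 73. 92.] [55. 55. 55.]
50 9 [53. 56. 66.] [57. 57. 57.]
```

>>> {"method": "step_arm", "body": {"commands": [[[0.1,0.1,0.1,0],[0,0,0.1,0],[0,0,0,0]]]}}

```text
time: 26.97
tcp_pos: [502.9, 67.8, 77.2]
eef_rot: [-0.0, 0.992, 0.124, -0.0]
wrist_force: [0.6, -0.4, -0.0]
width: 0.742
grasp_force: 0.0
```

>>> {"method": "step_arm", "body": {"commands": [[[0,0,0.1,0],[0,0,0,0]]]}}

```text
time: 27.13
tcp_pos: [503.1, 67.8, 76.6]
eef_rot: [0.0, 0.992, 0.124, 0.0]
wrist_force: [1.1, -0.1, -0.1]
width: 0.745
grasp_force: 0.1
```

>>> {"method": "step_arm", "body": {"commands": [[[0,0,0.1,0],[0,0,0,0]]]}}

```text
time: 27.3
tcp_pos: [503.2, 67.8, 76.4]
eef_rot: [0.0, 0.992, 0.124, -0.0]
wrist_force: [-3.5, 0.1, 6.7]
width: 0.742
grasp_force: 3.6
```

>>> {"method": "step_arm", "body": {"commands": [[[0,0,0.08,0],[0,0,0,0],[0,0,0,0]]]}}

```text
time: 27.55
tcp_pos: [503.3, 67.8, 76.3]
eef_rot: [0.0, 0.992, 0.124, -0.0]
wrist_force: [-5.8, 1.4, 12.4]
width: 0.743
grasp_force: 6.1
```

```bash
python3 - <<'E'
from plan import *
s=state();print(pose(),np.round(s["wrist_force"],1),np.round(s["torque"],3))
plan([(502.8,68.5,151.7,14.2,4),(565,-120,160,50,10),(499.5,-295.4,75,91,10)],((502.8,68.5,73.7),14.2))
E
```

```text
(array([503.34232411,  67.77792812,  76.31893028]), np.float64(14.207363335689822)) [-5.8  1.4 12.4] [-0.257  0.993 -0.224]
[[0.0, 0.0, -1.9, -0.0], [0.0, 0.0, -2.0, -0.0], [0.0, 0.0, -1.9, -0.0], [0.0, 0.0, -2.0, -0.0], [0.1, 2.0, -0.1, -3.6], [0.0, 2.0, -0.1, -3.6], [-0.1, 2.0, -0.1, -3.6], [-0.2, 2.0, -0.1, -3.6]]
[[-0.4, 1.9, -0.1, -3.6], [-0.5, 1.9, -0.1, -3.6], [-0.6, 1.9, -0.1, -3.5], [-0.7, 1.9, -0.0, -3.6], [-0.8, 1.8, -0.1, -3.5], [-0.88, 1.73, -0.03, -3.6], [-1.8, 0.6, 0.8, -4.1], [-1.8, 0.5, 0.9, -4.1]]
[[-1.8, 0.4, 0.8, -4.1], [-1.9, 0.2, 0.9, -4.1], [-1.9, 0.1, 0.8, -4.1], [-1.9, -0.0, 0.9, -4.1], [-1.8, -0.2, 0.8, -4.1], [-1.8, -0.3, 0.9, -4.1], [-1.8, -0.4, 0.8, -4.1], [-1.85, -0.54, 0.9, -4.1]]
ends [ 499.5 -295.4   75. ] 91.0 max [1.9 2.  2.  4.1]
```

```bash
python3 - <<'E'
from plan import *
for n,box,z in(("top",(340,400,198,230),21),("scene",(188,240,166,204),21)):
    p,_=grab_frame(n);h=cv2.cvtColor(p,cv2.COLOR_BGR2HSV)
    wood=(h[...,0]>5)&(h[...,0]<25)&(h[...,1]>75)
    m=np.zeros(wood.shape,np.uint8);x0,x1,y0,y1=box;m[y0:y1,x0:x1]=(~wood)[y0:y1,x0:x1]
    nn,L,st,ce=cv2.connectedComponentsWithStats(m);k=1+np.argmax(st[1:,4])
    v,u=np.nonzero(L==k);W=np.array([onz(n,q,z)[:2] for q in zip(u,v)],np.float32)
    c=W.mean(0);e=np.linalg.svd(W-c,full_matrices=False)[2][0];a=(W-c)@e;b=(W-c)@[-e[1],e[0]]
    print(n,c,np.rad2deg(np.arctan2(e[1],e[0])),np.percentile(a,[1,99]),np.percentile(b,[1,99]),len(u))
E
```

```text
top [ 496.48706 -294.04865] -91.883255 [-51.92785435  52.98106689] [-24.29145151  24.61141096] 570
scene [ 501.59113 -295.92227] 86.421074 [-54.49055862  52.70710373] [-26.53776073  26.96160412] 351
```

>>> {"method": "step_arm", "body": {"commands": [[[0,0,-1.9,0],[0,0,-2.0,0],[0,0,-1.9,0],[0,0,-2.0,0],[0.1,2.0,-0.1,-3.6],[0,2.0,-0.1,-3.6],[-0.1,2.0,-0.1,-3.6],[-0.2,2.0,-0.1,-3.6]]]}}

```text
time: 28.32
tcp_pos: [528.1, -9.1, 156.8]
eef_rot: [0.0, 0.969, 0.249, 0.0]
wrist_force: [0.6, -0.9, -0.5]
width: 0.744
grasp_force: 0.0
```

>>> {"method": "step_arm", "body": {"commands": [[[-0.4,1.9,-0.1,-3.6],[-0.5,1.9,-0.1,-3.6],[-0.6,1.9,-0.1,-3.5],[-0.7,1.9,0,-3.6],[-0.8,1.8,-0.1,-3.5],[-0.88,1.73,-0.03,-3.6],[-1.8,0.6,0.8,-4.1],[-1.8,0.5,0.9,-4.1]]], "hand": 9.2}}

```text
time: 28.98
tcp_pos: [552.3, -157.0, 144.3]
eef_rot: [0.001, 0.873, 0.488, 0.0]
wrist_force: [-0.8, 0.7, -0.3]
width: 0.98
grasp_force: 0.0
```

>>> {"method": "step_arm", "body": {"commands": [[[-1.8,0.4,0.8,-4.1],[-1.9,0.2,0.9,-4.1],[-1.9,0.1,0.8,-4.1],[-1.9,0,0.9,-4.1],[-1.8,-0.2,0.8,-4.1],[-1.8,-0.3,0.9,-4.1],[-1.8,-0.4,0.8,-4.1],[-1.85,-0.54,0.9,-4.1]]]}}

```text
time: 29.65
tcp_pos: [499.4, -296.8, 75.5]
eef_rot: [0.0, 0.7, 0.715, 0.0]
wrist_force: [0.7, 0.4, 0.0]
width: 0.978
grasp_force: 0.0
```

>>> {"method": "step_arm", "body": {"commands": [[[0,0,1.5,3.5],[0,0,1.5,0],[0,0,0.9,0],[0,0,0.4,0],[0,0,0.15,0],[0,0,0,0],[0,0,0,0]]]}}

```text
time: 30.23
tcp_pos: [500.3, -296.3, 32.2]
eef_rot: [0.001, 0.722, 0.692, 0.0]
wrist_force: [-0.2, 0.4, 0.5]
width: 0.975
grasp_force: 0.0
```

>>> {"method": "step_arm", "body": {"commands": [[[0,0,0,0],[0,0,0,0],[0,0,0,0],[0,0,0,0],[0,0,0,0],[0,0,0,0],[0,0,0,0],[0,0,0,0]]], "hand": 4.6}}

```text
time: 30.9
tcp_pos: [499.6, -296.1, 31.5]
eef_rot: [-0.0, 0.722, 0.692, -0.0]
wrist_force: [-0.8, 0.6, 1.8]
width: 0.538
grasp_force: 30.0
```

```bash
python3 - <<'E'
from plan import *
s=state();print(pose(),s["width"]*94,s["grasp_force"])
plan([(499.5,-295.4,130.5,87.5,4),(560,-120,135,96,7),(502.5,68,125,104.2,8)],((499.5,-295.4,30.5),87.5))
E
```

```text
(array([ 499.61633723, -296.10860877,   31.46896435]), np.float64(87.51581831121541)) 50.594196184498614 30.000264644622803
[[0.0, 0.0, -2.5, -0.0], [0.0, 0.0, -2.5, -0.0], [0.0, 0.0, -2.5, -0.0], [0.0, 0.0, -2.5, -0.0], [2.5, 0.8, -0.1, -1.2], [2.5, 0.8, -0.1, -1.2], [2.5, 0.9, -0.0, -1.2], [2.5, 0.9, -0.1, -1.2]]
[[2.5, 0.9, -0.0, -1.2], [2.5, 1.0, -0.1, -1.2], [2.41, 1.09, -0.05, -1.3], [2.4, -0.5, 0.1, -1.0], [2.4, -0.4, 0.1, -1.0], [2.4, -0.4, 0.1, -1.0], [2.4, -0.3, 0.1, -1.0], [2.5, -0.3, 0.2, -1.0]]
[[2.5, -0.3, 0.1, -1.1], [2.4, -0.2, 0.2, -1.0], [2.48, -0.16, 0.1, -1.1]]
ends [502.5  68.  125. ] 104.2 max [2.5  1.09 2.5  1.3 ]
```

>>> {"method": "step_arm", "body": {"commands": [[[0,0,-2.5,0],[0,0,-2.5,0],[0,0,-2.5,0],[0,0,-2.5,0],[2.5,0.8,-0.1,-1.2],[2.5,0.8,-0.1,-1.2],[2.5,0.9,0,-1.2],[2.5,0.9,-0.1,-1.2]]]}}

```text
time: 31.57
tcp_pos: [535.0, -195.4, 134.2]
eef_rot: [-0.0, 0.693, 0.721, 0.0]
wrist_force: [0.3, 0.8, -1.1]
width: 0.539
grasp_force: 30.0
```

>>> {"method": "step_arm", "body": {"commands": [[[2.5,0.9,0,-1.2],[2.5,1.0,-0.1,-1.2],[2.41,1.09,-0.05,-1.3],[2.4,-0.5,0.1,-1.0],[2.4,-0.4,0.1,-1.0],[2.4,-0.4,0.1,-1.0],[2.4,-0.3,0.1,-1.0],[2.5,-0.3,0.2,-1.0]]]}}

```text
time: 32.23
tcp_pos: [524.1, -2.4, 129.7]
eef_rot: [-0.0, 0.636, 0.772, 0.0]
wrist_force: [-0.7, -0.2, -1.6]
width: 0.538
grasp_force: 30.0
```

>>> {"method": "step_arm", "body": {"commands": [[[2.5,-0.3,0.1,-1.1],[2.4,-0.2,0.2,-1.0],[2.48,-0.16,0.1,-1.1],[0,0,0,0],[0,0,0,0],[0,0,0,0]]]}}

```text
time: 32.73
tcp_pos: [502.9, 67.0, 126.0]
eef_rot: [0.0, 0.614, 0.789, -0.0]
wrist_force: [1.1, 0.3, -1.1]
width: 0.542
grasp_force: 30.0
```

```bash
cat > ends.py <<'E'
from plan import *
p,d=grab_frame("scene");C=cloud("scene",d);print(pose(),state()["wrist_force"])
a=np.deg2rad(14.2);ex=np.array([np.cos(a),np.sin(a)]);ey=np.array([-ex[1],ex[0]])
L=C[...,:2]-np.array([505,67.3]);lx=L@ex;ly=L@ey;z=C[...,2]
m=(abs(lx)<32)&(abs(ly)<75)&(z>91)&(z<125)&(abs(ly)>25)
for s in(1,-1):
    q=m&(ly*s>0);print(s,"ly",np.round(np.sort(ly[q]*s)[-12:],1),q.sum());
    e=q&(ly*s>40);print(" lx",np.round(np.percentile(lx[e],[3,50,97]),1),"z",np.round(np.median(z[e]),1))
E
python3 ends.py
```

```text
(array([503.07214048,  66.60313098, 126.04736347]), np.float64(104.1601449657011)) [ 0.84271747 -0.39405457 -1.13743274]
1 ly [49.5 49.5 49.8 50.3 50.6 50.6 50.7 50.9 50.9 51.3 51.4 51.9] 123
 lx [-25.9   3.8  25.1] z 115.6
-1 ly [49.8 50.  50.2 51.4 52.4 52.7 52.7 53.1 53.3 53.6 55.  55.6] 58
 lx [ 6.1 17.  24.7] z 114.3
```

>>> {"method": "step_arm", "body": {"commands": [[[0.28,0,1.0,0],[0,0,1.0,0],[0,0,0.5,0],[0,0,0.2,0],[0,0,0.1,0],[0,0,0.1,0],[0,0,0,0]]]}}

```text
time: 33.37
tcp_pos: [502.1, 70.0, 96.9]
eef_rot: [0.0, 0.614, 0.789, 0.0]
wrist_force: [-0.1, 0.4, -0.9]
width: 0.536
grasp_force: 30.0
```

>>> {"method": "step_arm", "body": {"commands": [[[0,0,0.1,0],[0,0,0.1,0],[0,0,0,0]]]}}

```text
time: 33.62
tcp_pos: [502.0, 70.1, 95.0]
eef_rot: [0.0, 0.614, 0.789, 0.0]
wrist_force: [0.3, -1.1, -0.3]
width: 0.535
grasp_force: 30.0
```

>>> {"method": "step_arm", "body": {"commands": [[[0,0,0.1,0],[0,0,0,0]]]}}

```text
time: 33.78
tcp_pos: [501.9, 70.1, 93.9]
eef_rot: [-0.0, 0.614, 0.789, -0.0]
wrist_force: [0.0, -0.3, -0.4]
width: 0.537
grasp_force: 30.0
```

>>> {"method": "step_arm", "body": {"commands": [[[0,0,0.1,0],[0,0,0,0]]]}}

```text
time: 33.95
tcp_pos: [501.9, 70.0, 92.8]
eef_rot: [-0.0, 0.614, 0.789, -0.0]
wrist_force: [-0.3, 0.2, -1.5]
width: 0.542
grasp_force: 30.0
```

>>> {"method": "step_arm", "body": {"commands": [[[-0.04,0.06,0.1,0],[0,0,0,0]]]}}

```text
time: 34.12
tcp_pos: [502.7, 69.7, 91.8]
eef_rot: [-0.0, 0.614, 0.789, -0.0]
wrist_force: [0.3, 0.2, -1.1]
width: 0.536
grasp_force: 30.0
```

>>> {"method": "step_arm", "body": {"commands": [[[0,0,0.1,0],[0,0,0,0]]]}}

```text
time: 34.28
tcp_pos: [502.8, 69.7, 91.0]
eef_rot: [0.0, 0.614, 0.789, 0.0]
wrist_force: [-0.2, -1.0, -0.9]
width: 0.539
grasp_force: 30.0
```

>>> {"method": "step_arm", "body": {"commands": [[[0,0,0.1,0],[0,0,0,0]]]}}

```text
time: 34.45
tcp_pos: [503.0, 69.6, 90.2]
eef_rot: [0.0, 0.614, 0.789, 0.0]
wrist_force: [0.1, -1.7, -0.2]
width: 0.542
grasp_force: 30.0
```

>>> {"method": "step_arm", "body": {"commands": [[[0,0,0.1,0],[0,0,0,0]]]}}

```text
time: 34.62
tcp_pos: [503.3, 69.7, 89.7]
eef_rot: [0.0, 0.614, 0.789, 0.0]
wrist_force: [-2.0, -0.8, 4.4]
width: 0.54
grasp_force: 30.0
```

```bash
python3 see2.py c1 | egrep "array|^-?(50|45|40|35|20) "
```

```text
(array([503.25368193,  69.66477347,  89.71134719]), np.float64(104.20936230448974)) [-2.  -0.8  4.4] [-0.19   0.062 -0.01 ]
-50 3 [80. 81. 81.] [76. 78. 80.]
-45 2 [80. 80. 80.] [80. 82. 83.]
-40 3 [78. 78. 81.] [74. 77. 79.]
-35 4 [76. 79. 81.] [79. 80. 81.]
-20 4 [53. 66. 79.] [61. 77. 80.]
20 11 [54. 79. 83.] [61. 79. 82.]
35 13 [77. 81. 84.] [76. 80. 83.]
40 13 [78. 81. 83.] [77. 81. 82.]
45 15 [77. 81. 85.] [77. 81. 84.]
50 11 [77. 80. 84.] [78. 80. 82.]
```

>>> {"method": "step_arm", "body": {"commands": [[[0,0,0.1,0],[0,0,0,0]]]}}

```text
time: 34.83
tcp_pos: [503.4, 69.7, 89.0]
eef_rot: [0.001, 0.614, 0.789, 0.0]
wrist_force: [-1.7, -0.7, 7.4]
width: 0.538
grasp_force: 30.0
```

>>> {"method": "step_arm", "body": {"commands": [[[0,0,0,0],[0,0,0,0],[0,0,0,0],[0,0,0,0],[0,0,-0.3,0],[0,0,-1.2,0],[0,0,-2.0,0],[0,0,-2.0,0]]], "hand": 7.0}}

```text
time: 35.5
tcp_pos: [502.3, 69.8, 143.9]
eef_rot: [-0.0, 0.614, 0.789, -0.0]
wrist_force: [0.3, -0.5, -0.7]
width: 0.744
grasp_force: 0.0
```

>>> {"method": "step_arm", "body": {"commands": [[[0,0,-0.5,7],[0,0,0,7],[0,0,0,7],[0,0,0,7],[0,0,0,7],[0,0,0,7],[0,0,0,7],[0,0,0,7]]]}}

```text
time: 36.17
tcp_pos: [503.0, 69.8, 149.1]
eef_rot: [0.0, 0.914, 0.406, 0.001]
wrist_force: [0.7, 0.3, 0.6]
width: 0.745
grasp_force: 0.0
```

>>> {"method": "step_arm", "body": {"commands": [[[0,0,0,7],[0,0,0,7],[0,0,0,7],[0,0,0,7],[0,0,0,6],[-0.04,0.17,0,0],[0,0,0,0],[0,0,0,0]]]}}

```text
time: 36.83
tcp_pos: [502.9, 68.0, 148.5]
eef_rot: [0.0, 0.992, 0.125, 0.0]
wrist_force: [-0.9, 0.2, 0.4]
width: 0.747
grasp_force: 0.0
```

```bash
python3 see2.py c2 | egrep "array|^-?(50|45|40|35|20) "
```

```text
(array([502.85986867,  67.9705375 , 148.46864341]), np.float64(14.330214049128587)) [-0.9  0.2  0.4] [ 0.032 -0.023 -0.002]
-50 14 [76. 79. 82.] [76. 81. 83.]
-45 14 [77. 79. 81.] [79. 80. 81.]
-40 13 [76. 78. 82.] [78. 80. 83.]
-35 11 [77. 80. 82.] [78. 80. 80.]
-20 16 [74. 78. 82.] [59. 79. 82.]
20 19 [71. 79. 83.] [57. 77. 79.]
35 13 [77. 79. 82.] [77. 79. 81.]
40 14 [77. 80. 81.] [76. 78. 80.]
45 13 [77. 80. 81.] [73. 78. 82.]
50 11 [77. 79. 82.] [77. 80. 82.]
```

>>> {"method": "step_arm", "body": {"commands": [[[0,0,1.5,0],[0,0,1.5,0],[0,0,0.8,0],[0,0,0.3,0],[0,0,0.1,0],[0,0,0.1,0],[0,0,0.1,0],[0,0,0.1,0]]]}}

```text
time: 37.55
tcp_pos: [503.3, 68.0, 103.6]
eef_rot: [0.0, 0.992, 0.124, 0.001]
wrist_force: [0.9, 0.4, 1.9]
width: 0.745
grasp_force: 0.0
```

>>> {"method": "step_arm", "body": {"commands": [[[0,0,0.1,0],[0,0,0.1,0],[0,0,0.1,0]]]}}

```text
time: 37.8
tcp_pos: [503.1, 68.0, 100.8]
eef_rot: [0.0, 0.992, 0.124, 0.0]
wrist_force: [-3.4, 0.4, 8.6]
width: 0.741
grasp_force: 4.8
```

>>> {"method": "step_arm", "body": {"commands": [[[0,0,0.1,0],[0,0,0.1,0],[0,0,0,0]]]}}

```text
time: 38.05
tcp_pos: [503.2, 67.9, 99.8]
eef_rot: [0.0, 0.992, 0.124, -0.0]
wrist_force: [-4.7, -0.8, 12.3]
width: 0.743
grasp_force: 5.9
```

>>> {"method": "step_arm", "body": {"commands": [[[0,0,0.1,0],[0,0,0.1,0],[0,0,0,0]]]}}

```text
time: 38.3
tcp_pos: [503.2, 67.7, 98.3]
eef_rot: [0.0, 0.992, 0.124, -0.0]
wrist_force: [-6.5, -1.7, 15.7]
width: 0.746
grasp_force: 7.8
```

>>> {"method": "step_arm", "body": {"commands": [[[0,0,0.1,0],[0,0,0,0]]]}}

```text
time: 38.47
tcp_pos: [503.3, 67.7, 97.7]
eef_rot: [0.001, 0.992, 0.124, -0.0]
wrist_force: [-8.3, -1.6, 18.3]
width: 0.746
grasp_force: 9.0
```

>>> {"method": "step_arm", "body": {"commands": [[[0,0,0.1,0],[0,0,0,0]]]}}

```text
time: 38.63
tcp_pos: [503.3, 67.6, 97.0]
eef_rot: [0.001, 0.992, 0.124, -0.0]
wrist_force: [-9.0, -2.4, 21.1]
width: 0.747
grasp_force: 10.5
```

>>> {"method": "step_arm", "body": {"commands": [[[0,0,0.1,0],[0,0,0,0],[0,0,0,0]]]}}

```text
time: 38.88
tcp_pos: [503.8, 68.0, 93.9]
eef_rot: [0.0, 0.992, 0.124, 0.001]
wrist_force: [0.4, 0.8, 4.0]
width: 0.742
grasp_force: 2.2
```

>>> {"method": "step_arm", "body": {"commands": [[[0,0,0.1,0],[0,0,0.1,0],[0,0,0,0]]]}}

```text
time: 39.13
tcp_pos: [503.2, 68.0, 91.0]
eef_rot: [0.0, 0.992, 0.124, 0.001]
wrist_force: [1.8, 0.6, 3.7]
width: 0.742
grasp_force: 1.7
```

>>> {"method": "step_arm", "body": {"commands": [[[0,0,0.1,0],[0,0,0.1,0],[0,0,0,0]]]}}

```text
time: 39.38
tcp_pos: [502.7, 68.1, 88.6]
eef_rot: [-0.0, 0.992, 0.124, -0.0]
wrist_force: [1.7, -0.4, 2.2]
width: 0.743
grasp_force: 1.3
```

>>> {"method": "step_arm", "body": {"commands": [[[0,0,0.1,0],[0,0,0,0]]]}}

```text
time: 39.55
tcp_pos: [501.4, 68.1, 86.8]
eef_rot: [-0.0, 0.992, 0.124, -0.002]
wrist_force: [-0.5, 0.8, 0.1]
width: 0.744
grasp_force: 0.0
```

>>> {"method": "step_arm", "body": {"commands": [[[0,0,0.1,0],[0,0,0,0]]]}}

```text
time: 39.72
tcp_pos: [501.6, 68.1, 85.9]
eef_rot: [-0.0, 0.992, 0.124, -0.001]
wrist_force: [-0.0, -0.1, -0.4]
width: 0.744
grasp_force: 0.0
```

>>> {"method": "step_arm", "body": {"commands": [[[0,0,0.08,0],[0,0,0,0]]]}}

```text
time: 39.88
tcp_pos: [502.3, 68.1, 85.7]
eef_rot: [-0.0, 0.992, 0.124, -0.0]
wrist_force: [-1.1, -0.5, -0.3]
width: 0.751
grasp_force: 0.0
```

>>> {"method": "step_arm", "body": {"commands": [[[0,0,0.08,0],[0,0,0,0]]]}}

```text
time: 40.05
tcp_pos: [502.6, 68.1, 85.5]
eef_rot: [-0.0, 0.992, 0.124, -0.0]
wrist_force: [-1.6, 0.5, 3.6]
width: 0.75
grasp_force: 1.6
```

>>> {"method": "step_arm", "body": {"commands": [[[0,0,0.06,0],[0,0,0,0],[0,0,0,0]]]}}

```text
time: 40.3
tcp_pos: [502.6, 68.1, 85.5]
eef_rot: [-0.0, 0.992, 0.124, -0.0]
wrist_force: [-3.5, 0.8, 6.5]
width: 0.747
grasp_force: 3.7
```

```bash
python3 - <<'E'
from plan import *
s=state();print(pose(),np.round(s["wrist_force"],1),np.round(s["torque"],3))
E
```

```text
(array([502.64930184,  68.06985161,  85.49710238]), np.float64(14.217300957362085)) [-3.5  0.8  6.5] [-0.021  0.711 -0.017]
```

>>> {"method": "step_arm", "body": {"commands": [[[0,0,0.08,0],[0,0,0,0],[0,0,0,0],[0,0,0,0]]]}}

```text
time: 40.63
tcp_pos: [502.7, 68.1, 85.5]
eef_rot: [-0.0, 0.992, 0.124, -0.001]
wrist_force: [-5.3, -0.3, 13.4]
width: 0.743
grasp_force: 6.4
```

>>> {"method": "step_arm", "body": {"commands": [[[0,0,-0.3,0],[0,0,-1.0,0],[0,0,-2.0,0],[0,0,-2.5,0],[0,0,-2.5,0],[0,0,0,0],[0,0,0,0]]]}}

```text
time: 41.22
tcp_pos: [503.8, 67.9, 168.7]
eef_rot: [0.0, 0.992, 0.124, 0.002]
wrist_force: [-0.2, 0.0, -1.0]
width: 0.745
grasp_force: 0.0
```

```bash
python3 see2.py c3 | egrep "array|^-?(50|45|40|35|20|0) "
```

```text
(array([503.81371542,  67.93943414, 168.71946839]), np.float64(14.211986503721196)) [-0.2  0.  -1. ] [-0.05  -0.013 -0.001]
-50 12 [61. 64. 70.] [61. 63. 66.]
-45 14 [61. 64. 66.] [66. 66. 74.]
-40 14 [59. 63. 66.] [63. 64. 65.]
-35 10 [58. 63. 66.] [61. 64. 65.]
-20 13 [61. 63. 66.] [61. 64. 67.]
0 14 [61. 63. 67.] [59. 62. 65.]
20 14 [62. 65. 67.] [60. 61. 66.]
35 13 [61. 64. 66.] [64. 64. 64.]
40 13 [61. 64. 66.] [61. 64. 68.]
45 12 [60. 65. 67.] [66. 66. 66.]
50 13 [61. 65. 68.] [61. 64. 68.]
```

The stack lies flat at the height expected for all three parts seated, and the gripper is clear of it, so I'm handing it in.

```bash
python3 -c "
from rig import *
print(finish_job())"
```

```text
the job is handed in; nothing more can be done
None
```

I built the stack in order (cover plate, gasket, cartridge), pushed each part past both catches and pressed it flat at 12 to 18 N. I handed the job in at about 41 s; `finish_job()` returned no verdict.

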